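Free the paste roller with the forked lever and lay it in the wash tray

TASK

The red paste roller must come out of its stand for washing. With the forked lever, straddle the spring pin beside the ear, press its brass collar towards the roller, no harder than needed, until the tip leaves the ear, and lift that end over the ear with the fork. Lay the lever back on its rest, then set the roller gently on the wash tray's two ribs, lengthwise, leaving dishes and bottle alone.

Things in the scene. Friction and masses are not known exactly. Their poses are not given: they have to be found in the camera images.
- stand_axle (a point): Middle of the axle line of the fixed aluminium roller stand, 45 mm above the board. x: across the roller, y: along the axle, z up. Base plate 80 mm (x), from y = -77 to +62 mm; on it a steel pan 64 by 86 mm, its rim 13 mm below the axle line, under the roller. From the -x side the way to the spring pin (at -y) is open.
- right_ear (a point): Stand's right ear: where the axle line meets its inner face, 65 mm from the stand's middle; axes as the stand. 5 mm plate, 26 mm wide in x, with a closed 7.5 mm hole for the pin's tip. The bridge over the hole is 8.5 mm above the axle line, between two cheeks 7.5 mm apart that rise to 15 mm: a pin lifted out lies on the bridge, its centre 11.5 mm above the axle line.
- left_ear (a point): Stand's left ear: where the axle line meets its inner face, at y = +48 mm of the stand. 5 mm plate, 26 mm wide, with a 7 mm slot open at the top, 11 mm above the axle line: the roller's neck lifts straight up out of it. The neck's hub and head hold the roller endwise, with 1.5 mm of play each way.
- roller_mid (a point): Centre of the loose red rubber roller, 34 mm thick, 72 mm long along its own y, about 0.19 kg; on its axle, half-way along the rubber. It turns freely about y and may start up to 1.2 mm off the stand's middle along y. The +y end (13 mm steel head at y = 54 to 58 mm) sits in the slotted left ear; the -y end has the spring pin.
- collar (a point): Outer (-y) face of the spring pin's brass collar, 53 mm from the roller's centre, 16 mm across, 3 mm thick. Between it and the right ear 12 mm (10.5 to 13.5) of bare 6 mm pin: there the fork goes. Pushed to +y it takes up the end play, then the spring: 4.2 N at first, 8.8 N after 6.5 mm, at a hard stop. Tip clear of the ear after 4.5 to 5 mm. Over 15 N bends the pin.
- pin_tip (a point): End of the 6 mm thick spring pin, on its axis, 18 mm beyond the collar's outer face; at the start 6 mm (4.5 to 7.5) deep in the right ear's hole. Its axes are the roller's. Let go, the pin springs out again.
- fork_grip (a point): Where to hold the loose forked lever (0.09 kg): centre of its wooden handle's section, 14 mm wide (y), 20 mm high (z), from 55 mm behind this point to 22 mm ahead. x points along the lever to the fork, z up. Ahead a steel shank 6 mm wide, 8 mm high, then a fork plate 3 mm thick (y) and 20 mm high, to 76 mm.
- fork_seat (a point): Middle of the fork's slot, 62 mm ahead of the holding point: a pin well seated lies within 5 mm of it. Two tines, one above the other, 5 mm each; slot 10 mm high, its root 8 mm behind this point, flaring to 15 mm at the tines' ends 14 mm ahead. Axes as the lever.
- rest_mid (a point): The lever's fixed wooden rest, 105 by 50 mm: this point, 40 mm above the board, is where the lever's holding point lies when it rests, x the same way. Two posts, 33 mm ahead (12 mm notch, takes the shank) and 42 mm behind (20 mm notch, takes the handle), notches 6 mm deep with flared sides above, post tops 53 mm above the board or lower.
- tray_mid (a point): Where the roller's centre lies when it rests on both ribs of the fixed white wash tray, 27 mm above the board. Tray 130 mm (x) by 160 mm (y) outside, walls 4 mm thick, 22 mm high, floor 4 mm; two blue ribs along y, 70 mm long, inner edges 22 mm apart, tops 14 mm above the board.
- dish_crimson: White saucer, 92 mm across and 18 mm high, with crimson paint. Origin under its centre. Bystander.
- dish_green: White saucer, 92 mm across and 18 mm high, with green paint. Origin under its centre. Bystander.
- ink_bottle: Dark ink bottle with a green cap, 56 mm across and 130 mm high. Origin under its centre. Bystander.

How it is judged:
By the outcome, as a careful person would: the job done as asked, in the order asked, and still so for the second after the job is handed in, with the robot touching nothing.
It also fails if it takes over 72 s, if anything falls off the work surface, if the arm or the gripper's body presses on something with over 40 N, if the wrist force passes 120 N, or if a joint passes its speed limit or range.

ROBOT

A 6-joint arm with a two-finger parallel gripper is mounted at the origin on the work surface. World frame = base frame: x ahead of the robot, y to its left, z up, the work surface at z = 0. Lengths are in mm, angles in rad, forces in N, time in s.
With the tool pointing down it reaches from about 325 to 875 mm from the base axis. Payload 4.4 kg.
Tool frame: the origin (TCP) lies on the centre line of the jaws, within the pads' length; the fingertips stand ahead of it and the grasp point (between the pads) lies 6 mm ahead of it (ctrl.tcp_to_tips is the z of the fingertips in the tool frame, in mm); z points along the fingers, y is the direction in which the jaws open and shut (so a half turn about z gives the same grasp; the last joint's range is limited). The gripper opens to 85 mm and grips with 20 to 120 N. Pads are 22 mm wide; open, the fingers measure 114 mm over their backs; the gripper's body (76 mm by 85 mm) begins 54 mm behind the grasp point. The pads swing forward as they close: fully open they stand 13 mm farther back than shut.
Start: joints at [-1.419, 0.207, 1.542, -0, 1.393, -0.15], TCP at [171.449, -548.846, 223.382] pointing down, gripper open.
Joint ranges: [-2.73, 2.73], [-0.86, 2.22], [0.23, 2.46], [-1.11, 4.25], [0.08, 2.63], [-2.82, 2.82]. Speed limits (rad/s): [2.79, 2.79, 3.14, 3.14, 3.14, 3.14].

INTERFACE

Orientations are given as a 3x3 rotation matrix whose columns are the frame's x, y, z axes.
In Python, from plant import ctrl, sensors, optics gives the robot as it stands. Calls block until the motion is done:
- ctrl.move_ptp(position, orientation): joint-space move of the TCP to a pose.
- ctrl.move_l(position, rot=None, vel=150, threshold=None): straight line of the TCP; rot=None keeps the orientation; vel is the mean speed in mm/s. With threshold (N) it stops when the force on the tool has changed by that much, and returns True; else False.
- ctrl.set_joints(angles): joint-space move.
- ctrl.gripper_to(opening, force=None): finger opening in mm; force is the grip in N (None keeps the last); returns when the fingers have stopped.
- ctrl.hold(seconds).
- ctrl.solve_ik(position, orientation): joint angles nearest the present ones, or None.
- sensors.read_state(): the state.
- optics.grab_frame(name): name is "scene" or "top"; returns (picture, depth): 400x640x3 uint8, red, green, blue; 400x640 float32, mm along the optical axis (not along the pixel's ray), 0 where there is no reading.
- optics.camera_params(name): a dict with "mtx" (3x3 intrinsics, pixels), "R" (3x3) and "t" (3): a world point X has camera coordinates R X + t. Camera axes: x right, y down, z forward; pixel columns grow to the right and rows downward; lengths in mm; the calibration is good to about 2 mm. A picture is of the moment at which its call begins. camera_params takes no time and is no camera call.
A pose or a line that the arm cannot do raises ctrl.MotionError and nothing moves.
- ctrl.finish_job(): hands the job in, once; it reports no verdict.
The state is a dict: "t": time; "q": joint angles; "qvel": joint speeds; "tau": joint torques, N m; "eef_pos": TCP position; "eef_rot": TCP orientation; "force": force on the tool from outside, world axes, zero at the start; "wrist_torque": the same for the moment, N m; "grip_width": finger opening in mm.
Only numpy, scipy, OpenCV 4.12 (cv2) and the standard library are available. Lean on these libraries where they do the work, as an engineer would, in place of code of your own. Each camera call takes 0.05 s, during which the arm holds its last target.

## Working session

There is one attempt and no reset: what is moved stays moved. The work goes in short steps, each a Python script; the robot and the scene stay as the last script left them, time stands still between calls to the robot, and variables do not carry over. Pictures are saved under pics/ and viewed, and the job is handed in when it is done.

```bash
ls; mkdir -p pics
python3 - <<'E'
from plant import ctrl,sensors,optics
import cv2,numpy as np
for n in("scene","top"):
    im,d=optics.grab_frame(n); cv2.imwrite(f"pics/{n}0.png",im[:,:,::-1]); np.savez(f"{n}0.npz",im=im,d=d)
    p=optics.camera_params(n); print(n,p)
print(sensors.read_state(),ctrl.tcp_to_tips)
E
```

```text
pics
scene {'mtx': array([[414.56276193,   0.        , 322.05643854],
       [  0.        , 414.56276193, 196.48296356],
       [  0.        ,   0.        ,   1.        ]]), 'R': array([[ 0.84888412,  0.5284392 ,  0.01215564],
       [ 0.41861773, -0.6580704 , -0.62586144],
       [-0.32273045,  0.53637241, -0.77983953]]), 't': array([-518.19010867, -133.67570431, 1375.46330463])}
top {'mtx': array([[455.89443451,   0.        , 321.62528371],
       [  0.        , 455.89443451, 205.9068066 ],
       [  0.        ,   0.        ,   1.        ]]), 'R': array([[ 0.01865763, -0.99977462,  0.01012937],
       [-0.99546004, -0.01952095, -0.09315712],
       [ 0.09333386, -0.00834529, -0.99559989]]), 't': array([  76.32448411,  538.73166729, 1235.40209418])}
{'t': 0.1, 'q': array([-1.41848285e+00,  2.07352399e-01,  1.54285631e+00, -9.64593633e-08,
        1.39351622e+00, -1.50515920e-01]), 'qvel': array([ 1.48542678e-05, -1.93116086e-04, -2.94808118e-03, -7.62638060e-04,
        9.47465701e-04, -1.28340144e-03]), 'tau': array([-7.22240275e-04, -3.84091938e+01, -2.92548895e+01, -1.82752856e-04,
        4.85921890e-03,  5.00077377e-06]), 'eef_pos': array([ 171.34682613, -548.11666006,  222.31046172]), 'eef_rot': array([[ 9.54496570e-01,  2.98221719e-01, -3.23613199e-04],
       [ 2.98221724e-01, -9.54494296e-01,  2.10757098e-03],
       [ 3.19636490e-04, -2.10817776e-03, -9.99997727e-01]]), 'force': array([ 0.70225357, -0.31103565, -0.56447956]), 'wrist_torque': array([-0.0426422 ,  0.03715633,  0.00378009]), 'grip_width': 85.68729229357898} 25.0
```

View pics/scene0.png

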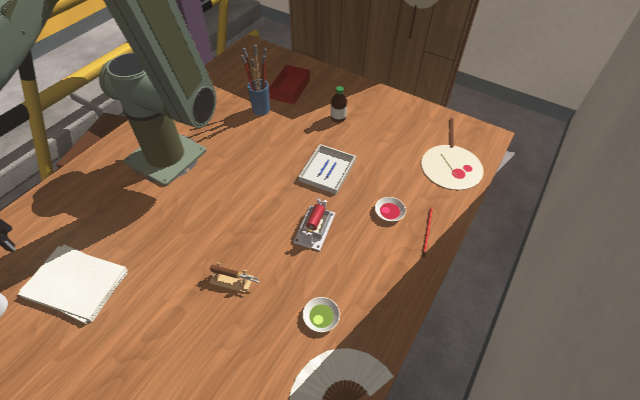

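View pics/top0.png

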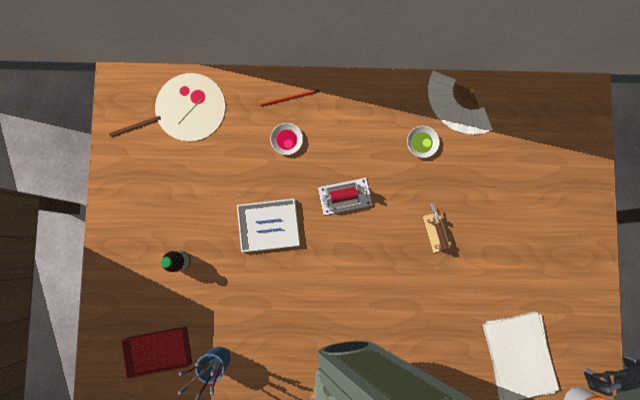

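The scene view shows the stand with the red roller near (315,225), the lever on its rest near (233,278), the tray near (327,168), saucers at (390,210) and (321,315), and the bottle at (339,105). In the top view they are at: stand (345,196), lever (436,230), tray (269,226). I'll enlarge these.

Run:
```python
import cv2,numpy as np
for n,bx in(("scene",[(285,190,60,65),(195,250,75,55),(290,135,75,65)]),("top",[(310,170,80,50),(410,190,60,75),(230,190,80,70)])):
    im=np.load(n+"0.npz")["im"][:,:,::-1]
    t=[]
    for x,y,w,h in bx:
        c=im[y:y+h,x:x+w]; s=5
        c=cv2.resize(c,None,fx=s,fy=s,interpolation=cv2.INTER_CUBIC)
        for k in range(0,w,10): cv2.putText(c,str(x+k),(k*s,8),0,.3,(255,255,0)); cv2.line(c,(k*s,0),(k*s,4),(0,255,255))
        for k in range(0,h,10): cv2.putText(c,str(y+k),(0,k*s+4),0,.3,(255,255,0))
        t.append(c)
    H=max(a.shape[0] for a in t)
    c=np.hstack([cv2.copyMakeBorder(a,0,H-a.shape[0],0,4,0) for a in t])
    c=cv2.resize(c,None,fx=min(1,800/c.shape[1]),fy=min(1,800/c.shape[1]))
    cv2.imwrite(f"pics/{n}_crop.png",c)
    cv2.imwrite(f"pics/{n}_stand.png",t[0]);cv2.imwrite(f"pics/{n}_lever.png",t[1]);cv2.imwrite(f"pics/{n}_tray.png",t[2])
```

```text
(no output)
```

View pics/scene_stand.png

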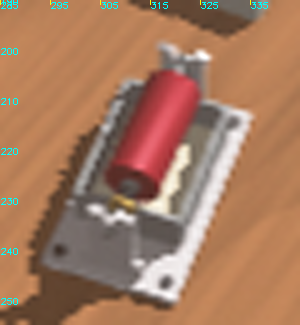

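View pics/top_stand.png

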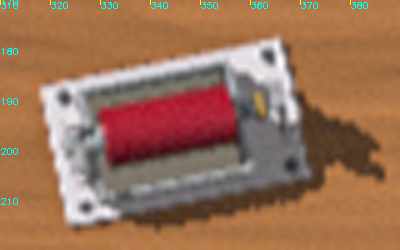

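View pics/scene_lever.png

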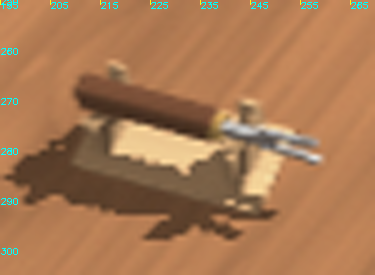

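View pics/top_lever.png

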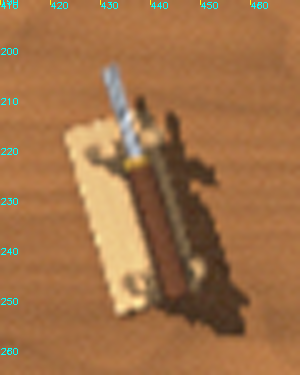

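View pics/top_tray.png

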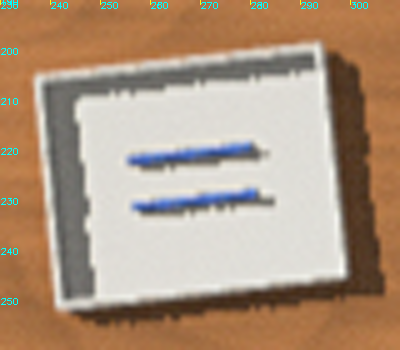

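Roller: top view (329–357, 187–203), its brass collar at (361,191). Lever: the fork tip is at (432,203) and the handle runs from (437,222) to (444,249). The tray ribs are at (255–280, 220 and 230). The fork points away from the robot and can reach the pin from the stand's -x side. Next I'll measure.

```bash
cat > h.py <<'E'
import numpy as np,cv2
from plant import ctrl,sensors,optics
P={n:optics.camera_params(n) for n in("scene","top")}
def ray(n,uv):
    p=P[n];uv=np.atleast_2d(uv).astype(float)
    d=np.c_[uv,np.ones(len(uv))]@np.linalg.inv(p["mtx"]).T@p["R"]
    return -p["R"].T@p["t"],d
def plane(n,uv,z):
    o,d=ray(n,uv); return o+d*((z-o[2])/d[:,2])[:,None]
def proj(n,X):
    p=P[n];c=np.atleast_2d(X)@p["R"].T+p["t"];c=c@p["mtx"].T;return c[:,:2]/c[:,2:]
def tri(a,b):
    A=[];B=[]
    for n,uv in(("scene",a),("top",b)):
        o,d=ray(n,uv);d=d[0]/np.linalg.norm(d[0]);M=np.eye(3)-np.outer(d,d);A.append(M);B.append(M@o)
    X=np.linalg.lstsq(np.vstack(A),np.hstack(B),rcond=None)[0]
    return X
def cloud(n,d):
    v,u=np.mgrid[:400,:640];p=P[n]
    c=np.stack([u,v,np.ones_like(u)],-1).astype(float)@np.linalg.inv(p["mtx"]).T*d[...,None]
    return (c-p["t"])@p["R"]
def blob(n,im,box,lo,hi,k=1):
    """hsv mask in box -> mask, pixels"""
    h=cv2.cvtColor(im,cv2.COLOR_RGB2HSV);m=np.zeros(im.shape[:2],bool);x,y,w,hh=box
    s=h[y:y+hh,x:x+w]
    if lo[0]<=hi[0]: q=np.all((s>=lo)&(s<=hi),-1)
    else: q=((s[...,0]>=lo[0])|(s[...,0]<=hi[0]))&np.all((s[...,1:]>=lo[1:])&(s[...,1:]<=hi[1:]),-1)
    m[y:y+hh,x:x+w]=q
    return m
def pix(m): v,u=np.nonzero(m);return np.c_[u,v].astype(float)
E
python3 - <<'E'
from h import *
np.set_printoptions(precision=1,suppress=True)
D={n:np.load(n+"0.npz") for n in P}
# roller
cs={}
for n,b in(("top",(315,175,55,40)),("scene",(295,198,40,40))):
    m=blob(n,D[n]["im"],b,(170,130,60),(8,255,255)); p=pix(m); r=cv2.minAreaRect(p.astype(np.float32)); cs[n]=r[0]
    C=cloud(n,D[n]["d"])[m]; print(n,len(p),p.mean(0),r,"cloud med",np.median(C,0),C.max(0))
print("tri roller",tri(cs["scene"],cs["top"]))
# board height
for n in P:
    C=cloud(n,D[n]["d"]); print(n,"board z",C[240:260,330:390,2].mean(),C[240:260,330:390,2].std())
# stand points from both clouds above plate
for n in P:
    C=cloud(n,D[n]["d"]); 
    for nm,c,r in(("stand",(600,0),75),):pass
# ribs
for n,b in(("top",(240,205,50,35)),("scene",(310,150,35,35))):
    m=blob(n,D[n]["im"],b,(100,100,60),(130,255,255))
    k,l,s,c=cv2.connectedComponentsWithStats(m.astype(np.uint8))
    for i in range(1,k):
        if s[i,4]>8:
            p=pix(l==i);X=plane(n,p,14);pc=X.mean(0);w,v=np.linalg.eigh(np.cov(X[:,:2].T));print(n,"rib",s[i],pc,"dir",v[:,1],np.degrees(np.arctan2(v[1,1],v[0,1])), np.ptp((X[:,:2]-pc[:2])@v,axis=0))
# dishes,bottle rough
print(plane("top",[[287,139],[423,142],[173,262]],10))
E
```

```text
top 297 [343.2 194.4] ((343.2884826660156, 194.44229125976562), (11.178619384765625, 26.671794891357422), 78.69007110595703) cloud med [566.4  29.8  58.8] [ 587.9   97.1 1279.4]
scene 253 [315.6 215.6] ((315.365966796875, 216.0515594482422), (10.66113567352295, 25.58672332763672), 23.962486267089844) cloud med [573.   24.2  58.9] [591.8  96.3  66.1]
tri roller [568.3  29.   47.6]
scene board z 4.095012296394545 64.1404587294529
top board z 4.101576784721201 73.79624416353344
top rib [256 219  24   4  33] [494.7 236.4  14. ] dir [-0.1  1. ] 97.5847195429464 [ 3.5 64.2]
top rib [257 228  24   4  32] [469.  231.6  14. ] dir [-0.1  1. ] 97.5173941839944 [ 3.4 64.1]
scene rib [319 160  10  14  24] [472.9 229.6  14. ] dir [-0.1  1. ] 97.4114112988112 [ 5.  64.3]
scene rib [327 162   9  15  22] [498.6 233.2  14. ] dir [-0.1  1. ] 97.35765838046206 [ 4.1 66.6]
[[ 727.   188.1   10. ]
 [ 726.5 -198.    10. ]
 [ 375.3  493.1   10. ]]
```

Run:
```python
from h import *
np.set_printoptions(precision=1,suppress=True)
D={n:np.load(n+"0.npz") for n in P}
for n in P:
    C=cloud(n,D[n]["d"]);im=D[n]["im"]
    hs=cv2.cvtColor(im,cv2.COLOR_RGB2HSV)
    R=np.hypot(C[...,0]-566,C[...,1]-28)<105
    b=R&(np.hypot(C[...,0]-566,C[...,1]-28)>95); print(n,"board",np.median(C[b][:,2]),C[b][:,2].std())
    bz=np.median(C[b][:,2])
    # low-saturation = metal
    m=R&(hs[...,1]<70)
    k,l,s,c=cv2.connectedComponentsWithStats(m.astype(np.uint8));i=1+np.argmax(s[1:,4]);q=l==i
    X=C[q]; print("metal z pct",np.percentile(X[:,2],[5,25,50,75,95,100]))
    Y=plane(n,pix(q&(C[...,2]<bz+9)),4); r=cv2.minAreaRect(Y[:,:2].astype(np.float32));print("plate rect",r,np.median(Y,0))
    rm=R&(hs[...,1]>130)&((hs[...,0]>170)|(hs[...,0]<6)); X=plane(n,pix(rm),50); w,v=np.linalg.eigh(np.cov(X[:,:2].T)); print("roller",rm.sum(),X.mean(0),np.degrees(np.arctan2(v[1,1],v[0,1]))%180,np.ptp((X[:,:2]-X[:,:2].mean(0))@v,axis=0))
    # brass collar
    bm=R&(hs[...,0]>15)&(hs[...,0]<32)&(hs[...,1]>110)&(C[...,2]>25)&(C[...,2]<70); print("brass",pix(bm).tolist(),C[bm].mean(0) if bm.any() else 0)
    # lever
    ci=plane("top",[438,228],40)[0]; R=np.hypot(C[...,0]-ci[0],C[...,1]-ci[1])<110
    m=R&(C[...,2]>bz+25)&(C[...,2]<80)
    k,l,s,c=cv2.connectedComponentsWithStats(m.astype(np.uint8),connectivity=8)
    for i in range(1,k):
        if s[i,4]>3:
            X=C[l==i];print("lev",s[i],X.mean(0),X[:,2].max())
            if s[i,4]>50:
                w,v=np.linalg.eigh(np.cov(X[:,:2].T));print(np.degrees(np.arctan2(v[1,1],v[0,1])),np.ptp((X[:,:2]-X[:,:2].mean(0))@v,axis=0))
    hm=R&(hs[...,0]<13)&(hs[...,2]<125)&(C[...,2]>38)&(C[...,2]<60); 
    p=pix(hm);X=plane(n,p,46);w,v=np.linalg.eigh(np.cov(X[:,:2].T));e=(X[:,:2]-X[:,:2].mean(0))@v;print("handle",hm.sum(),X.mean(0),np.degrees(np.arctan2(v[1,1],v[0,1])),np.ptp(e,axis=0))
```

```text
scene board 0.09704848366836438 1.8798463662831835
metal z pct [ 2.4  6.1 10.2 25.7 46.4 63.4]
plate rect ((570.1802978515625, 22.123390197753906), (82.65431213378906, 140.36993408203125), 12.65217113494873) [593.1 -14.1   4. ]
roller 250 [569.6  29.9  50. ] 103.99061767119883 [31.7 87.8]
brass [[308.0, 229.0], [309.0, 229.0], [307.0, 230.0], [308.0, 230.0], [309.0, 230.0], [310.0, 230.0], [311.0, 230.0], [307.0, 231.0], [310.0, 231.0], [311.0, 231.0]] [580.7 -21.2  49.7]
lev [210 262  50  23 384] [ 483.4 -235.3   44. ] 55.81528973660687
-162.57313664278485 [ 39.6 133. ]
handle 135 [ 468.7 -240.8   46. ] -162.65437017435582 [ 13.8 119. ]
top board -0.3452750072115156 2.499669199325253
metal z pct [ 1.1  5.1  8.2 16.2 50.3 66.7]
plate rect ((568.2631225585938, 21.263778686523438), (81.5739974975586, 142.12387084960938), 12.548537254333496) [560.9  11.3   4. ]
roller 295 [567.3  28.6  50. ] 103.1855125975316 [31.2 72.3]
brass [[361.0, 189.0], [361.0, 190.0], [362.0, 190.0], [361.0, 191.0], [362.0, 191.0], [362.0, 192.0], [362.0, 193.0]] [578.  -21.   50.1]
lev [428 203  23  47 302] [ 477.7 -232.6   44.8] 54.231877219605096
-164.3760095093317 [ 38.1 130.8]
handle 131 [ 459.1 -238.9   46. ] -164.43014017097124 [14.6 71.1]
```

Run:
```python
from h import *
np.set_printoptions(precision=1,suppress=True)
D={n:np.load(n+"0.npz") for n in P}
for n in P:
    C=cloud(n,D[n]["d"]);im=D[n]["im"];hs=cv2.cvtColor(im,cv2.COLOR_RGB2HSV)
    R=np.hypot(C[...,0]-480,C[...,1]+234)<110
    # steel
    m=R&(hs[...,1]<90)&(hs[...,2]>90)&(C[...,2]>25)
    k,l,s,c=cv2.connectedComponentsWithStats(m.astype(np.uint8));q=l==1+np.argmax(s[1:,4])
    X=plane(n,pix(q),42);w,v=np.linalg.eigh(np.cov(X[:,:2].T));a=v[:,1]*np.sign(v[0,1]);e=(X[:,:2]-X[:,:2].mean(0))@a
    print(n,"steel",q.sum(),X.mean(0),np.degrees(np.arctan2(a[1],a[0])),"tip",X.mean(0)[:2]+a*e.max(),"back",X.mean(0)[:2]+a*e.min(), "z",np.percentile(C[q][:,2],[5,50,95]))
    # handle
    hm=R&(hs[...,0]<13)&(hs[...,2]<125)&(C[...,2]>36)&(C[...,2]<60)
    hm=cv2.morphologyEx(hm.astype(np.uint8),cv2.MORPH_OPEN,np.ones((2,2)))>0
    k,l,s,c=cv2.connectedComponentsWithStats(hm.astype(np.uint8));q=l==1+np.argmax(s[1:,4])
    X=plane(n,pix(q),48);r=cv2.minAreaRect(X[:,:2].astype(np.float32));print("handle",q.sum(),r,"med z",np.median(C[q][:,2]))
    # rest wood pale
    z=C[...,2]
    wm=R&(hs[...,0]>12)&(hs[...,0]<30)&(z>3)&(z<25)
    X=C[wm];print("rest",wm.sum(),cv2.minAreaRect(X[:,:2].astype(np.float32)),np.percentile(X[:,2],[10,50,90]))
    t=R&(hs[...,0]>12)&(z>3); 
    cr=(195,250,75,60) if n=="scene" else (405,190,60,75)
    x,y,w,h=cr
    vis=np.clip((z[y:y+h,x:x+w])*4,0,255).astype(np.uint8)
    cv2.imwrite(f"pics/h_{n}.png",cv2.resize(cv2.applyColorMap(vis,cv2.COLORMAP_JET),None,fx=6,fy=6,interpolation=0))
```

```text
scene steel 75 [ 527.5 -220.3   42. ] 14.69314667525621 tip [ 555.1 -213. ] back [ 500.7 -227.3] z [33.  43.9 51.9]
handle 121 ((467.89923095703125, -244.26661682128906), (69.23516082763672, 13.34186840057373), 18.20598030090332) med z 46.662158567075544
rest 605 ((480.19287109375, -233.24420166015625), (211.44039916992188, 211.19427490234375), 13.571223258972168) [3.3 5.6 9.4]
top steel 59 [ 525.5 -219.9   42. ] 15.70074493652817 tip [ 549.7 -213.1] back [ 500.1 -227.1] z [30.7 44.3 51.2]
handle 124 ((457.0168762207031, -241.18032836914062), (69.64270782470703, 14.085426330566406), 15.095815658569336) med z 49.72566214570007
rest 754 ((481.7235412597656, -233.98162841796875), (215.0761260986328, 213.4391632080078), 83.33931732177734) [3.3 4.7 8.4]
```

View pics/h_top.png

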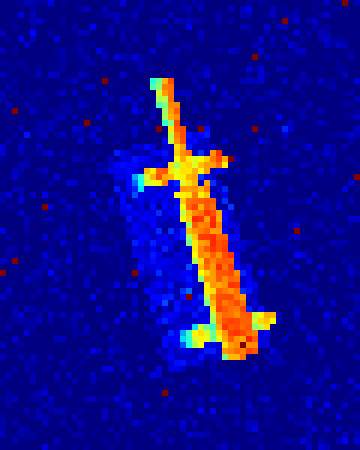

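Run:
```python
from h import *
np.set_printoptions(precision=1,suppress=True)
D={n:np.load(n+"0.npz") for n in P}
print("posts top",plane("top",[[405+182/6-.5,190+170/6-.5],[405+229/6-.5,190+330/6-.5]],49))
for n in P:
    C=cloud(n,D[n]["d"]);z=C[...,2]
    for yaw in (15.5,17):
        a=np.radians(yaw);A=np.array([np.cos(a),np.sin(a)]);B=np.array([-A[1],A[0]])
        q=(z>36)&(z<56);X=C[q];e=(X[:,:2]-[477,-234.5])@np.c_[A,B]
        k=(abs(e[:,1])<14)&(e[:,0]>-75)&(e[:,0]<90)
        e=e[k];print(n,yaw,"range",np.percentile(e[:,0],[0,1,99,100]))
        for lo,hi in((-65,-48),(-36,-20),(-20,0),(0,18),(48,65),(60,90)):
            s=e[(e[:,0]>lo)&(e[:,0]<hi)];print("  ",lo,hi,len(s),np.median(s[:,1]),(s[:,1].min()+s[:,1].max())/2)
```

```text
posts top [[ 508.5 -220.6   49. ]
 [ 436.8 -241.5   49. ]]
scene 15.5 range [-53.9 -50.3  75.   78.3]
   -65 -48 8 -3.2095622394662353 -2.917184773373266
   -36 -20 41 -3.5862647829233936 -2.1274162452698824
   -20 0 51 -2.9963611892489017 -1.3085652018850027
   0 18 47 -3.311207618996092 -1.298036630822681
   48 65 22 -0.8480144982563949 0.23485564553470395
   60 90 21 0.13499885433120098 1.0141035104462177
scene 17 range [-53.9 -50.3  75.   78.3]
   -65 -48 8 -1.8681725080505276 -1.6348110202390311
   -36 -20 42 -2.9886363238147426 -3.927615538604353
   -20 0 52 -2.856549814833574 -1.0809390084914745
   0 18 46 -3.639709482940728 -1.608137265184625
   48 65 23 -2.218287629262011 -1.2669266381182354
   60 90 21 -1.6663927286776021 -0.9108082817084431
top 15.5 range [-53.8 -52.7  71.9  75. ]
   -65 -48 12 1.5295502336241498 0.8224542927350971
   -36 -20 34 1.0158591043741114 -0.05508730660306149
   -20 0 44 2.0537602631809886 0.19092009553934464
   0 18 41 1.795910385347638 0.6037169138880252
   48 65 13 1.7608984904339777 0.7863800174285657
   60 90 12 0.68509534775028 0.5650080907272724
top 17 range [-53.8 -52.6  71.9  75. ]
   -65 -48 12 2.8628504184353347 2.124455059116737
   -36 -20 34 1.7713932479122647 0.7799284955283685
   -20 0 45 2.167602197761322 0.49509121113189947
   0 18 40 2.1457543082697894 0.3723050978815876
   48 65 13 0.16152583740954166 -0.6672965046777963
   60 90 12 -1.0368984752913217 -1.183834037808193
```

```bash
cat >> h.py <<'E'
def Rt(yaw,pitch=0):
    """tool down, tool x at yaw (deg); jaws open across."""
    a=np.radians(yaw);x=np.array([np.cos(a),np.sin(a),0]);y=np.array([np.sin(a),-np.cos(a),0])
    R=np.c_[x,y,[0,0,-1]]
    if pitch: R=cv2.Rodrigues(y*np.radians(pitch))[0]@R
    return R
def st(msg=""):
    s=sensors.read_state();print(msg,"t%.2f"%s["t"],"pos",s["eef_pos"].round(2),"F",s["force"].round(2),"T",s["wrist_torque"].round(3),"w%.1f"%s["grip_width"]);return s
E
python3 - <<'E'
from h import *
R=Rt(15.7);g=np.array([477.3,-234.3])
ctrl.gripper_to(40)
ctrl.move_ptp([*g,130],R);s=st()
ctrl.move_l([*g,46],vel=80);s=st();print(s["eef_rot"].round(3).tolist())
E
```

```text
t2.25 pos [ 477.32 -235.41  130.42] F [-0.17 -0.35  0.01] T [-0.021 -0.018 -0.006] w39.7
 t3.45 pos [ 477.9  -234.68   46.68] F [-0.27 -0.57  0.71] T [ 0.012  0.014 -0.004] w40.0
[[0.963, 0.271, 0.001], [0.271, -0.963, -0.001], [0.001, 0.001, -1.0]]
```

Run:
```python
from h import *
s=st();ctrl.gripper_to(5,force=100);s=st("closed");np.savez("grasp.npz",pos=s["eef_pos"])
ctrl.move_l([477.3,-234.3,95],vel=80);s=st("up")
for n in P:
    im,d=optics.grab_frame(n);np.savez(n+"1.npz",im=im,d=d)
x,y,w,h=400,180,80,90;c=np.load("top1.npz")["im"][y:y+h,x:x+w,::-1];c2=np.load("scene1.npz")["im"][230:320,190:280,::-1]
c=np.hstack([cv2.resize(c,None,fx=4.5,fy=4.5),cv2.resize(c2,None,fx=4.5,fy=4.5)]);cv2.imwrite("pics/grasp.png",c)
```

```text
t3.45 pos [ 477.9  -234.68   46.68] F [-0.27 -0.57  0.71] T [ 0.012  0.014 -0.004] w40.0
closed t3.88 pos [ 477.36 -234.37   46.15] F [ 0.41  0.78 -0.17] T [-0.004 -0.022 -0.042] w5.0
up t4.65 pos [ 477.04 -234.11   94.86] F [-0.51  0.33  0.61] T [0.026 0.021 0.014] w5.4
```

View pics/grasp.png

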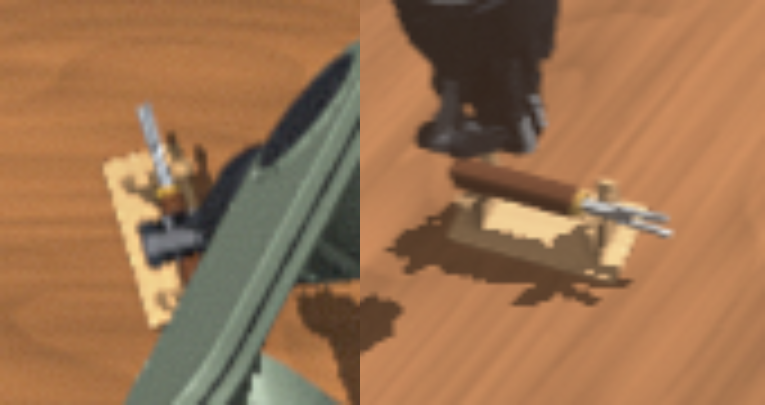

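Run:
```python
from h import *
np.set_printoptions(precision=1,suppress=True)
for X in ([477,-234,95],[477,-234,70],[477,-234,40],[553,-213,40]):print(X,proj("scene",X),proj("top",X))
for n in P:
    D=np.load(n+"1.npz");C=cloud(n,D["d"]);z=C[...,2];q=(np.hypot(C[...,0]-477,C[...,1]+234)<70)&(z>60)&(z<110)
    print(n,q.sum(),C[q].mean(0),C[q].min(0),C[q].max(0)); 
    for zz in(65,72,80,90,100):
        k=q&(abs(z-zz)<4);print(zz,k.sum(),C[k].min(0) if k.any() else 0,C[k].max(0) if k.any() else 0)
im=np.load("scene1.npz")["im"][60:320,100:360,::-1];cv2.imwrite("pics/g2.png",cv2.resize(im,None,fx=2.3,fy=2.3))
```

```text
[477, -234, 95] [[226.4 261.6]] [[444.5 228.8]]
[477, -234, 70] [[228.1 266.6]] [[441.9 229.2]]
[477, -234, 40] [[230.  272.4]] [[438.9 229.7]]
[553, -213, 40] [[258.7 280.4]] [[431.1 201.8]]
scene 7 [ 487.1 -234.8  107.1] [ 485.3 -242.5  105.8] [ 488.7 -224.9  109.2]
65 0 0 0
72 0 0 0
80 0 0 0
90 0 0 0
100 0 0 0
top 1 [ 483.4 -223.4  109.6] [ 483.4 -223.4  109.6] [ 483.4 -223.4  109.6]
65 0 0 0
72 0 0 0
80 0 0 0
90 0 0 0
100 0 0 0
```

View pics/g2.png

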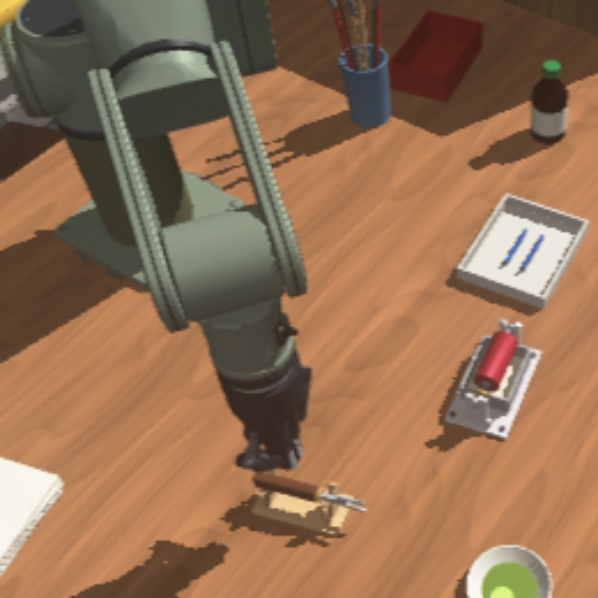

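Run:
```python
from h import *
np.set_printoptions(precision=1,suppress=True)
D=np.load("scene1.npz");a=D["im"][215:275,190:250,::-1];z=cloud("scene",D["d"])[...,2]
b=cv2.applyColorMap(np.clip(z[215:275,190:250]*1.2,0,255).astype(np.uint8),cv2.COLORMAP_JET);b[D["d"][215:275,190:250]==0]=0
T=np.load("top1.npz");c=T["im"][205:255,415:465,::-1];zt=cloud("top",T["d"])[...,2];
f=lambda i,s:cv2.resize(i,(380,380),interpolation=s)
cv2.imwrite("pics/g3.png",np.vstack([np.hstack([f(a,2),f(b,0)])]));cv2.imwrite("pics/g4.png",f(c,2))
print(z[245:266:2,205:236:3]);print(zt[225:240:2,430:450:2])
```

```text
[[  1.2 227.6 229.1 231.3 215.7 206.4 206.5 169.6 168.8  -2.7  -1.4]
 [ -2.3 218.4 222.4 221.7 210.6 196.8 201.4 179.7 152.1   0.3   2.4]
 [  0.5 213.9 213.5 216.5 206.3 191.7 190.1 173.2 146.4   0.6  -2. ]
 [ -2.6 206.7 211.4 212.1 201.1 184.8 182.2 171.5 136.9  -1.   -0.7]
 [ -0.6 206.  206.4   2.  153.8 164.1 168.6 152.4 134.4   4.4  -0.4]
 [  2.5 203.6 203.3 189.  157.3 154.8 159.9 150.2 129.9   0.9  -0.8]
 [194.3 199.9 198.3 189.2 159.9 157.6 149.5 137.7 115.2  -0.1  -2.4]
 [198.8 198.1 198.3 191.2 184.4 165.3 153.3 127.1 110.1   2.1  -1.3]
 [196.1 196.4 198.4 191.6 179.5 164.  127.5 117.2 107.4  -1.8  -0.2]
 [ -1.7 196.6 196.8 190.4 172.8 155.4 111.2 109.2  -1.    3.1  -1.2]
 [ -0.4  -2.6  49.6  52.1  38.8  35.8   4.7  -2.1   1.4   2.3  -0.2]]
[[ -2.9   7.1   4.8  50.6  50.   51.2   3.6  -2.7 239.3 252.6]
 [  4.5   3.6   5.1  41.8 172.5 166.4 213.3 222.4 240.5 253.9]
 [  7.4 197.4 197.9 188.  186.2 158.6 216.6 224.7 239.5 251.5]
 [189.1 197.3 197.6 199.9 201.7 205.7 209.  209.4 233.2 408.2]
 [  7.3 193.7 198.2 201.1 201.8 207.9 208.8 217.3 230.1 419.5]
 [  2.8 197.  199.6 195.6 188.9 176.6 163.5 214.9 415.1 429.8]
 [  7.6 191.7 197.2 196.7 190.2  44.8  53.4  46.3 427.6 439.3]
 [  4.8   4.3 193.    2.8   4.1  47.7  49.3 421.9 433.9 450. ]]
```

View pics/g3.png

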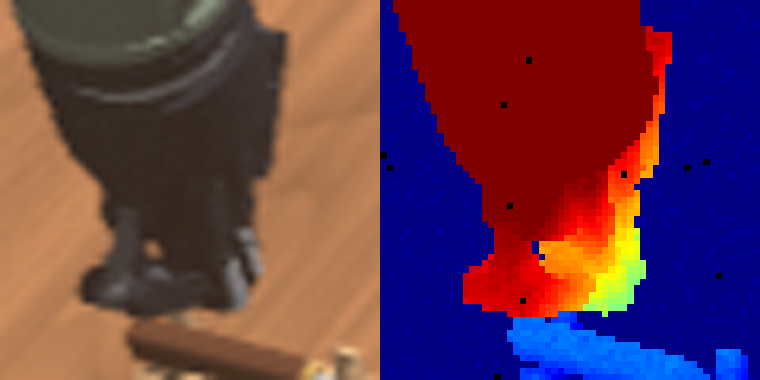

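View pics/g4.png

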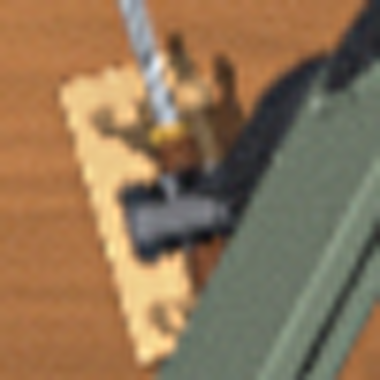

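The handle is still on its rest, and the fingers' lowest points read z≈107 in the scene view, where I expected 70. I'll look again to see whether the picture lagged or the tool offset is off.

Run:
```python
from h import *
np.set_printoptions(precision=1,suppress=True)
s=st();print(s["q"])
for n in P:
    im,d=optics.grab_frame(n);C=cloud(n,d);z=C[...,2];q=(np.hypot(C[...,0]-477,C[...,1]+234)<70)&(z>60)&(z<125)
    q=cv2.morphologyEx(q.astype(np.uint8),cv2.MORPH_OPEN,np.ones((2,2)))>0
    print(n,q.sum(),C[q].min(0) if q.any() else 0)
    np.savez(n+"1b.npz",im=im,d=d)
im=np.load("scene1b.npz")["im"][215:275,190:250,::-1];cv2.imwrite("pics/g5.png",cv2.resize(im,(500,500)))
st()
```

```text
t4.75 pos [ 476.7 -233.9   94.3] F [-0.6 -0.2 -0.3] T [ 0. -0.  0.] w5.0
[-0.6  0.3  1.8 -0.   1.1  0.7]
scene 36 [ 428.3 -247.2   -2.6]
top 0 0
 t4.85 pos [ 476.8 -233.9   94.2] F [ 0.5  0.3 -0.9] T [-0.  0.  0.] w4.9
```

View pics/g5.png

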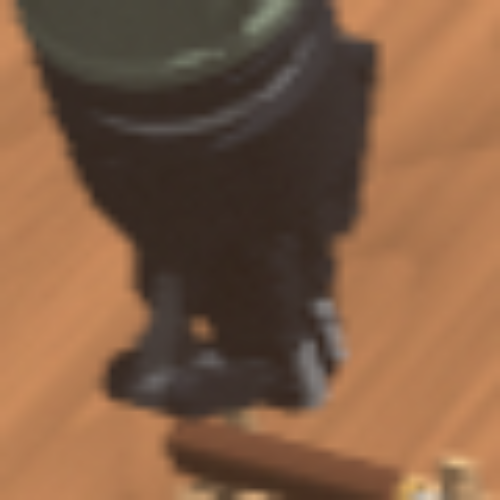

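Run:
```python
from h import *
np.set_printoptions(precision=0,suppress=True,linewidth=200)
for n,v,u in (("scene",range(245,266,3),range(202,232,3)),("top",range(224,240,2),range(430,446,2))):
    C=cloud(n,np.load(n+"1b.npz")["d"])
    for a in v: print(n,a,"  ".join("%d:%d,%d,%d"%(b,*C[a,b]) for b in u))
print(-P["scene"]["R"].T@P["scene"]["t"],-P["top"]["R"].T@P["top"]["t"])
```

```text
scene 245 202:337,-196,1  205:344,-192,1  208:484,-270,226  211:492,-268,230  214:495,-263,226  217:494,-255,214  220:495,-248,207  223:500,-245,207  226:482,-224,163  229:491,-222,168
scene 248 202:344,-204,3  205:350,-199,0  208:485,-273,219  211:489,-268,216  214:496,-266,220  217:496,-259,209  220:494,-250,196  223:499,-246,194  226:495,-236,177  229:485,-220,147
scene 251 202:348,-210,-1  205:356,-206,0  208:484,-275,209  211:489,-271,208  214:497,-269,212  217:493,-259,195  220:494,-253,187  223:495,-246,177  226:496,-239,169  229:485,-223,138
scene 254 202:355,-217,0  205:362,-213,0  208:486,-279,203  211:494,-277,207  214:383,-200,0  217:477,-252,157  220:481,-247,153  223:492,-246,163  226:490,-237,147  229:487,-227,131
scene 257 202:362,-225,0  205:480,-285,193  208:489,-283,200  211:494,-280,199  214:496,-273,192  217:483,-258,158  220:490,-256,161  223:488,-246,145  226:489,-239,135  229:485,-229,118
scene 260 202:369,-232,1  205:488,-292,198  208:493,-289,198  211:497,-284,195  214:502,-280,194  217:499,-271,178  220:498,-263,165  223:497,-255,152  226:487,-240,122  229:
[... 709 characters left out ...]
38:469,-190,192  440:468,-192,206  442:468,-195,210  444:468,-197,219
top 232 430:471,-218,3  432:463,-175,195  434:463,-180,197  436:463,-184,198  438:463,-187,204  440:463,-192,205  442:463,-195,210  444:463,-198,216
top 234 430:466,-218,3  432:459,-175,195  434:459,-180,196  436:459,-184,199  438:459,-188,200  440:460,-200,175  442:459,-195,210  444:459,-199,214
top 236 430:460,-218,5  432:454,-177,190  434:454,-180,195  436:454,-185,196  438:454,-191,192  440:454,-196,191  442:456,-211,152  444:459,-245,47
top 238 430:454,-218,3  432:449,-175,195  434:449,-181,192  436:449,-185,195  438:455,-240,4  440:454,-235,45  442:454,-239,48  444:443,-143,415
[ 940. -552.  995.] [ 420.   97. 1279.]
```

The pictures and depth agree that the closed fingertips end about 35 mm higher than the stated tool length implies. A gentle touch on bare board will give the real tip height.

Run:
```python
from h import *
R=Rt(15.7)
ctrl.gripper_to(0,force=40)
ctrl.move_l([440,-140,60],vel=200);st()
ctrl.move_l([440,-140,29],vel=80);st()
print(ctrl.move_l([440,-140,-25],vel=25,threshold=4));s=st()
im,d=optics.grab_frame("scene");cv2.imwrite("pics/t1.png",cv2.resize(im[180:280,200:300,::-1],(600,600)))
ctrl.move_l([440,-140,s["eef_pos"][2]+8],vel=80);st()
```

```text
t5.76 pos [ 441.23 -140.92   60.75] F [-0.31  0.04  0.22] T [0.053 0.04  0.018] w-0.0
 t6.29 pos [ 440.09 -140.41   28.83] F [ 0.19  0.17 -0.13] T [ 0.005 -0.039  0.034] w0.2
True
 t7.68 pos [ 439.99 -139.99   -7.85] F [-1.11  1.39  5.54] T [ 0.085  0.132 -0.022] w0.3
 t7.99 pos [ 440.63 -140.32    0.56] F [-0.4  -0.15  0.49] T [ 0.049 -0.025 -0.002] w-0.2
```

View pics/t1.png

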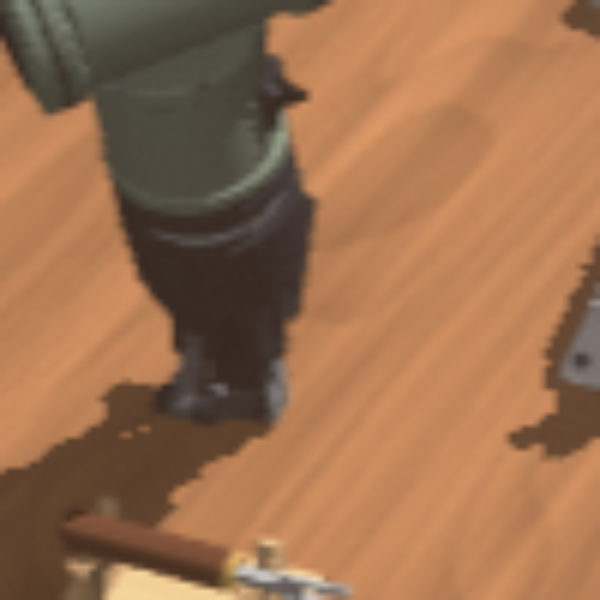

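Touch confirmed: the shut tips are at the board with TCP z = −7.9, so the real tool is about 33 mm shorter than stated. I'll use grasp = TCP − 27 mm along tool z.

```bash
cat >> h.py <<'E'
OFF=27.0
def tcp(G,R): return np.asarray(G,float)+OFF*R[:,2]
E
python3 - <<'E'
from h import *
R=Rt(15.7);g=np.array([477.3,-234.3])
ctrl.move_l([440,-140,60],vel=150)
ctrl.gripper_to(40)
ctrl.move_ptp([*g,60],R);st()
ctrl.move_l(tcp([*g,40],R),vel=80);s=st("down")
ctrl.gripper_to(5,force=100);s=st("closed");np.savez("grasp.npz",pos=s["eef_pos"],rot=s["eef_rot"])
E
```

```text
t9.50 pos [ 477.28 -235.07   59.79] F [-0.76 -0.36 -0.48] T [0.041 0.009 0.004] w39.7
down t10.24 pos [ 477.42 -234.36   12.93] F [-0.09 -0.01 -0.  ] T [ 0.021 -0.015 -0.019] w39.9
closed t10.60 pos [ 477.97 -234.83   13.91] F [0.01 0.37 3.87] T [ 0.029  0.077 -0.016] w12.2
```

Run:
```python
from h import *
st();s=np.load("grasp.npz")["pos"]
ctrl.move_l([477.3,-234.3,65],vel=80);st("up")
for n in P:
    im,d=optics.grab_frame(n);np.savez(n+"2.npz",im=im,d=d)
a=np.load("top2.npz")["im"][185:265,400:480,::-1];b=np.load("scene2.npz")["im"][225:305,190:270,::-1]
cv2.imwrite("pics/lift.png",np.hstack([cv2.resize(a,(400,400)),cv2.resize(b,(400,400))]))
```

```text
t10.60 pos [ 477.97 -234.83   13.91] F [0.01 0.37 3.87] T [ 0.029  0.077 -0.016] w12.2
up t11.40 pos [ 476.98 -234.09   64.79] F [ 0.62  0.33 -0.77] T [-0.003  0.003  0.028] w12.5
```

View pics/lift.png

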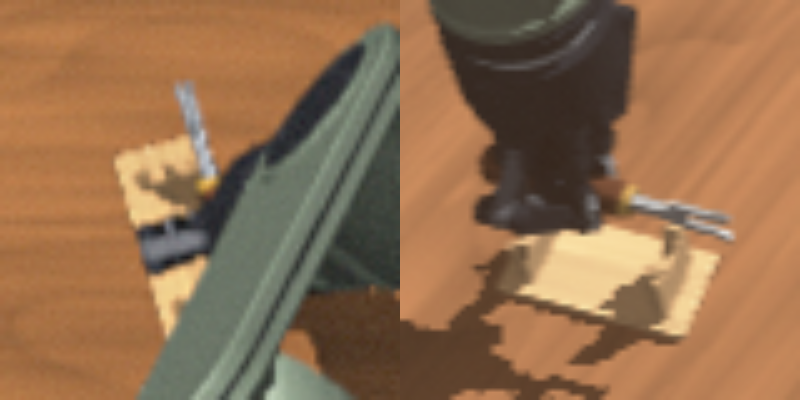

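Held: the lever is out of the rest, with the fork tip at top (436,202) and scene (335,272). I'll measure the fork relative to the TCP in the same way as I did at rest.

Run:
```python
from h import *
np.set_printoptions(precision=1,suppress=True)
tc=np.array([477.0,-234.1]);a=np.radians(15.7);A=np.array([np.cos(a),np.sin(a)]);B=np.array([-A[1],A[0]])
for k,z0,lo in(("0",42,25),("2",93,72)):
  for n in P:
    D=np.load(n+k+".npz");C=cloud(n,D["d"]);hs=cv2.cvtColor(D["im"],cv2.COLOR_RGB2HSV);z=C[...,2]
    e=(C[...,:2]-tc)@np.c_[A,B]
    q=(e[...,0]>25)&(e[...,0]<90)&(abs(e[...,1])<16)&(z>lo)&(z<lo+45)&(hs[...,1]<90)&(hs[...,2]>90)
    E=(plane(n,pix(q),z0)[:,:2]-tc)@np.c_[A,B]
    f=np.polyfit(E[:,0],E[:,1],1);zz=np.polyfit(e[q][:,0],z[q],1)
    print(k,n,q.sum(),"tip",E[:,0].max(),"yaw",np.degrees(np.arctan(f[0])),"y@45",np.polyval(f,45),"z med",np.median(z[q]),"z@45",np.polyval(zz,45),"pitch",np.degrees(zz[0]))
```

```text
0 scene 75 tip 80.88570148314622 yaw -0.9564900969431187 y@45 -0.227682966104381 z med 43.902766380485446 z@45 42.636059639546126 pitch -0.22738230417232444
0 top 57 tip 75.64666237148009 yaw -0.002294546670779186 y@45 0.5322083036569009 z med 42.94605847056237 z@45 42.41364656146326 pitch -2.5692141130554287
2 scene 80 tip 79.89948900935954 yaw -2.215466837014567 y@45 -0.11383366971876074 z med 94.79040994291528 z@45 93.52591485872391 pitch -3.777039475301388
2 top 61 tip 75.04555447704917 yaw -0.26782690561707573 y@45 1.1866310730676353 z med 94.34862958036591 z@45 93.14441272910244 pitch -2.689890067291374
```

```bash
cat >> h.py <<'E'
YAW=12.7;SM=np.array([567.0,28.8])
_a=np.radians(YAW);SX=np.array([np.cos(_a),np.sin(_a)]);SY=np.array([-SX[1],SX[0]])
RL=Rt(YAW)
def fork(x,y,z):
    """TCP to have fork seat at stand-frame x,y and world z"""
    p=SM+SX*(x-62)+SY*y
    return np.array([*p,z-26.5])
def fk(pos):
    d=np.asarray(pos)[:2]-SM;return np.array([d@SX+62,d@SY,pos[2]+26.5])
E
python3 - <<'E'
from h import *
ctrl.move_l(fork(-45,-59.5,105),rot=RL,vel=250);st()
ctrl.move_l(fork(-45,-59.5,45),vel=120);ctrl.hold(.2);s=st();print(fk(s["eef_pos"]),s["eef_rot"].round(3).tolist())
for n in P:
    im,d=optics.grab_frame(n);np.savez(n+"3.npz",im=im,d=d)
a=np.load("top3.npz")["im"][170:250,310:390,::-1];b=np.load("scene3.npz")["im"][190:270,270:350,::-1]
cv2.imwrite("pics/pre.png",np.hstack([cv2.resize(a,(400,400)),cv2.resize(b,(400,400))]))
E
```

```text
t12.38 pos [475.83 -53.33  78.45] F [ 0.66 -0.54 -0.94] T [0.044 0.047 0.066] w12.6
 t13.22 pos [476.69 -53.12  19.49] F [ 0.23 -0.6  -1.28] T [-0.006 -0.025 -0.002] w12.2
[-44.10900354 -60.0594748   45.98626811] [[0.976, 0.22, 0.002], [0.22, -0.976, -0.001], [0.002, 0.001, -1.0]]
```

View pics/pre.png

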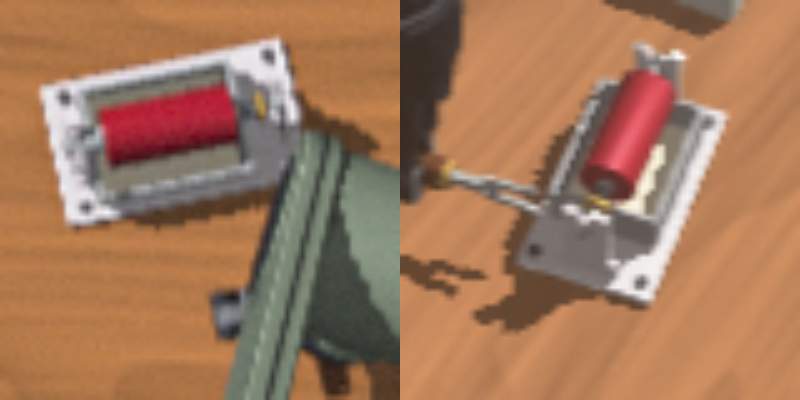

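Run:
```python
from h import *
np.set_printoptions(precision=1,suppress=True)
s=sensors.read_state();p=s["eef_pos"];f=fk(p)
W=lambda x,y,z:np.array([*(SM+SX*x+SY*y),z])
for nm,X in(("tip up",W(f[0]+14,f[1],f[2]+9)),("tip mid",W(f[0]+14,f[1],f[2])),("tip low",W(f[0]+14,f[1],f[2]-9)),("seat",W(*f)),("plate front",W(f[0]-62+22,f[1],f[2])),("collar c",W(0,-53,45)),("pin mid",W(0,-59,45)),("ear in",W(0,-65,45)),("ear top",W(0,-67.5,60)),("roll mid",W(0,0,45)),("plc1",W(-40,-77,4)),("plc2",W(40,-77,4)),("plc3",W(40,62,4))):
    print(nm,proj("scene",X)[0])
im=np.load("scene3.npz")["im"][205:265,270:340,::-1]
c=cv2.resize(im,None,fx=10,fy=10,interpolation=cv2.INTER_CUBIC)
for k in range(0,70,5):cv2.putText(c,str(270+k),(k*10,8),0,.3,(255,255,0))
for k in range(0,60,5):cv2.putText(c,str(205+k),(0,k*10+8),0,.3,(255,255,0))
cv2.imwrite("pics/pre2.png",c)
```

```text
tip up [296.7 228. ]
tip mid [296.9 229.9]
tip low [297.  231.7]
seat [292.1 228.4]
plate front [278.8 224.4]
collar c [308.1 231.2]
pin mid [307.3 232.9]
ear in [306.5 234.6]
ear top [306.1 232.3]
roll mid [314.6 216.5]
plc1 [292. 242.]
plc2 [318.8 250.2]
plc3 [334.3 212.4]
```

View pics/pre2.png

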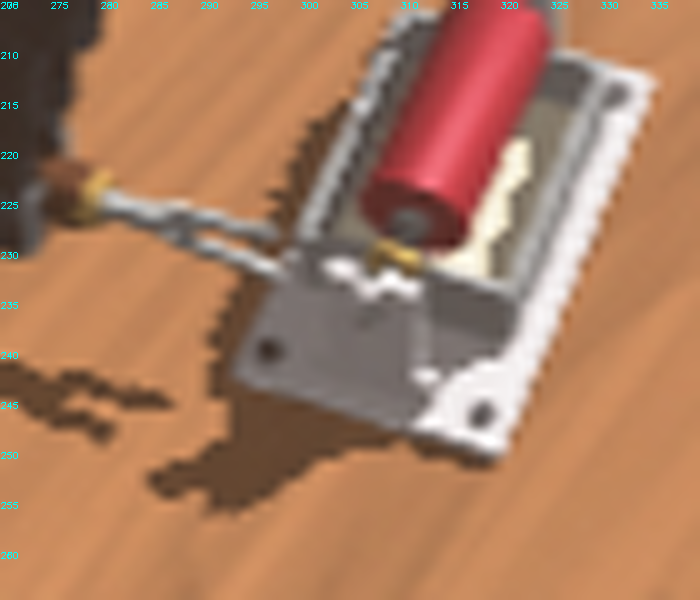

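The fork's tines at (297,227) and (298,231) match the prediction within about 0.5 px, and so do the plate corners. The alignment is good, so I'll insert with a force stop.

Run:
```python
from h import *
print(ctrl.move_l(fork(-14,-59.5,45),vel=80,threshold=4));print(fk(st()["eef_pos"]))
print(ctrl.move_l(fork(0,-59.5,45),vel=40,threshold=4));ctrl.hold(.1);print(fk(st()["eef_pos"]))
im,d=optics.grab_frame("scene");np.savez("scene4.npz",im=im,d=d);c=cv2.resize(im[205:265,270:340,::-1],None,fx=10,fy=10,interpolation=cv2.INTER_CUBIC);cv2.imwrite("pics/ins.png",c)
```

```text
False
 t13.87 pos [505.81 -45.8   18.34] F [-0.01 -0.75 -0.77] T [ 0.056 -0.04  -0.02 ] w12.3
[-14.0979549  -59.32221214  44.84435851]
False
 t14.47 pos [519.36 -42.84  18.38] F [ 1.04 -0.32 -0.5 ] T [-0.013 -0.066  0.052] w12.4
[ -0.22732051 -59.40849229  44.87618565]
```

View pics/ins.png

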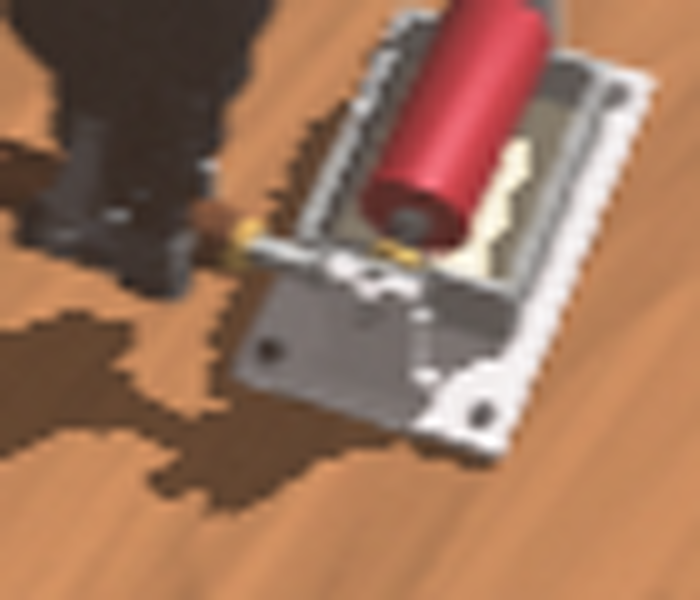

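The fork is in between the collar and the ear (scene (300–311,231–234)) with no contact force. Next I'll press toward +y in small steps, logging averaged force.

```bash
cat >> h.py <<'E'
def avg(n=6,dt=.02):
    F=[];X=[];T=[]
    for _ in range(n):
        ctrl.hold(dt);s=sensors.read_state();F.append(s["force"]);X.append(s["eef_pos"]);T.append(s["wrist_torque"])
    F=np.mean(F,0);return np.mean(X,0),np.array([F[:2]@SX,F[:2]@SY,F[2]]),np.mean(T,0),s["t"]
E
python3 - <<'E'
from h import *
np.set_printoptions(precision=2,suppress=True)
X,F0,T0,t=avg(8);print(fk(X),F0,T0);np.save("F0.npy",np.r_[F0,T0])
print(ctrl.move_l(fork(0,-55,45),vel=20,threshold=3))
y=-55
while y<-48.6:
    y+=.8;ctrl.move_l(fork(0,y,45),vel=15,threshold=8)
    X,F,T,t=avg(4);print("%.1f"%y,fk(X),F-F0,T-T0,"%.2f"%t)
    if -(F-F0)[1]>6.3:break
E
```

```text
[ -0.24 -59.43  44.93] [-0.02 -0.29 -0.75] [-0.02 -0.01 -0.  ]
False
-54.2 [  0.03 -54.21  45.02] [0.3  0.3  0.33] [ 0.03 -0.   -0.05] 15.34
-53.4 [  0.06 -53.49  45.03] [-0.12 -0.81 -0.26] [-0.08 -0.01 -0.04] 15.66
-52.6 [  0.02 -52.58  45.02] [-0.12 -0.22  0.18] [-0.1  -0.05 -0.03] 15.97
-51.8 [  0.09 -52.08  45.06] [ 0.1  -2.11 -0.53] [-0.34 -0.03 -0.17] 16.29
-51.0 [  0.19 -51.53  45.11] [-0.01 -4.43 -0.69] [-0.67 -0.12 -0.28] 16.61
-50.2 [  0.16 -50.52  45.1 ] [-0.1  -4.92 -0.28] [-0.76 -0.11 -0.34] 16.93
-49.4 [  0.2  -49.84  45.14] [-0.14 -5.43 -0.53] [-0.85 -0.15 -0.34] 17.24
-48.6 [  0.24 -49.19  45.16] [-0.46 -5.76 -1.33] [-0.9  -0.12 -0.36] 17.56
-47.8 [  0.3  -48.56  45.2 ] [-0.45 -6.19 -0.73] [-0.95 -0.15 -0.4 ] 17.88
```

Run:
```python
from h import *
np.set_printoptions(precision=2,suppress=True)
b=np.load("F0.npy");F0,T0=b[:3],b[3:]
for y in(-46.8,-46.2,-45.6,-45.1):
    ctrl.move_l(fork(0,y,45),vel=15,threshold=8)
    X,F,T,t=avg(6);print("%.1f"%y,fk(X),F-F0,T-T0,"%.2f"%t)
    if -(F-F0)[1]>8.2:break
im,d=optics.grab_frame("scene");c=cv2.resize(im[205:265,270:340,::-1],None,fx=10,fy=10,interpolation=cv2.INTER_CUBIC);cv2.imwrite("pics/press.png",c)
```

```text
-46.8 [  0.39 -47.76  45.26] [ 0.01 -6.35 -1.01] [-1.05 -0.16 -0.43] 18.23
-46.2 [  0.43 -47.3   45.29] [ 0.07 -6.93 -0.82] [-1.08 -0.16 -0.49] 18.57
-45.6 [  0.47 -46.81  45.32] [ 0.25 -7.43 -0.85] [-1.15 -0.19 -0.49] 18.93
-45.1 [  0.51 -46.41  45.35] [-0.11 -7.48 -0.92] [-1.16 -0.18 -0.48] 19.27
```

View pics/press.png

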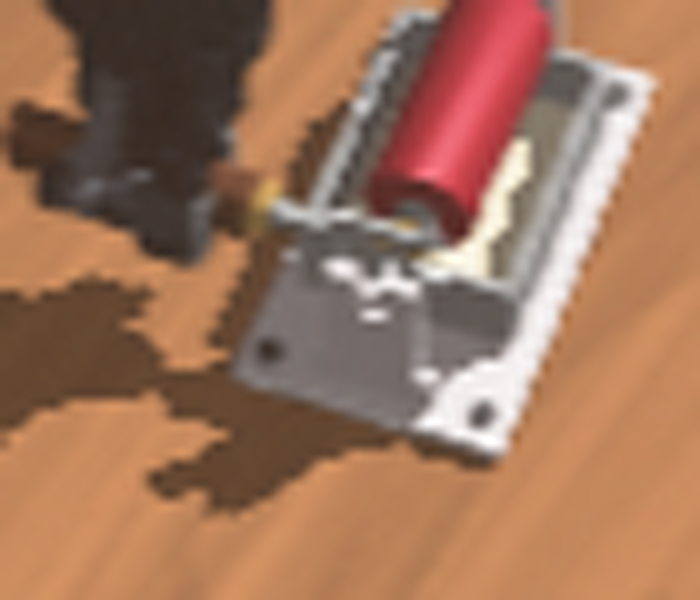

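Run:
```python
from h import *
np.set_printoptions(precision=2,suppress=True)
b=np.load("F0.npy");F0,T0=b[:3],b[3:]
for y in(-44.6,-44.1):
    ctrl.move_l(fork(0,y,45),vel=15,threshold=8)
    X,F,T,t=avg(8);print("%.1f"%y,fk(X),F-F0,T-T0,"%.2f"%t)
for z in(46.5,48,49.5):
    r=ctrl.move_l(fork(0,y,z),vel=20,threshold=5)
    X,F,T,t=avg(5);print("z%.1f"%z,r,fk(X),F-F0,T-T0,"%.2f"%t)
    if r or (F-F0)[2]<-4.5: print("jam?");break
```

```text
-44.6 [  0.55 -46.01  45.38] [ 0.18 -7.87 -1.21] [-1.23 -0.18 -0.51] 19.71
-44.1 [  0.6  -45.62  45.42] [-0.59 -7.92 -1.03] [-1.26 -0.2  -0.52] 20.09
z46.5 False [  0.47 -45.6   46.84] [-0.23 -7.92 -1.11] [-1.3  -0.19 -0.52] 20.43
z48.0 False [  0.47 -45.61  48.31] [-0.05 -8.06 -1.95] [-1.33 -0.21 -0.51] 20.76
z49.5 False [  0.48 -45.64  49.82] [-0.22 -7.7  -2.2 ] [-1.34 -0.17 -0.53] 21.09
```

Fork lifts freely: Fz changes by about 1.2 N, which is just the roller end's weight, so the tip has cleared the hole. I'll continue over the bridge.

Run:
```python
from h import *
np.set_printoptions(precision=2,suppress=True)
b=np.load("F0.npy");F0,T0=b[:3],b[3:];y=-44.1
for z in(53,56,59):
    r=ctrl.move_l(fork(0,y,z),vel=25,threshold=5)
    X,F,T,t=avg(3);print("z%.1f"%z,r,fk(X),F-F0,T-T0,"%.2f"%t)
    if r or (F-F0)[2]<-5: print("jam?");break
for n in P:
    im,d=optics.grab_frame(n);np.savez(n+"5.npz",im=im,d=d)
a=np.load("top5.npz")["im"][170:230,310:390,::-1];c=np.load("scene5.npz")["im"][205:265,270:340,::-1]
cv2.imwrite("pics/over.png",np.hstack([cv2.resize(c,None,fx=8,fy=8,interpolation=cv2.INTER_CUBIC)]));cv2.imwrite("pics/overt.png",cv2.resize(a,None,fx=8,fy=8))
```

```text
z53.0 False [  0.63 -45.71  53.46] [-0.27 -8.1  -1.27] [-1.33 -0.21 -0.55] 21.43
z56.0 False [  0.65 -45.73  56.49] [-0.61 -7.82 -1.45] [-1.33 -0.24 -0.55] 21.75
z59.0 False [  0.72 -45.76  59.55] [ 0.03 -7.87 -1.07] [-1.29 -0.22 -0.51] 22.07
```

View pics/over.png

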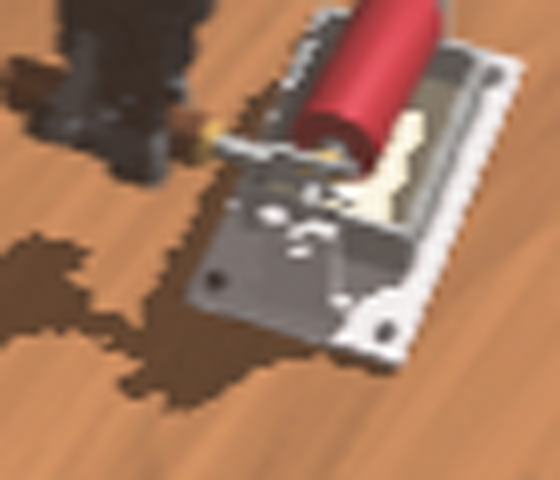

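View pics/overt.png

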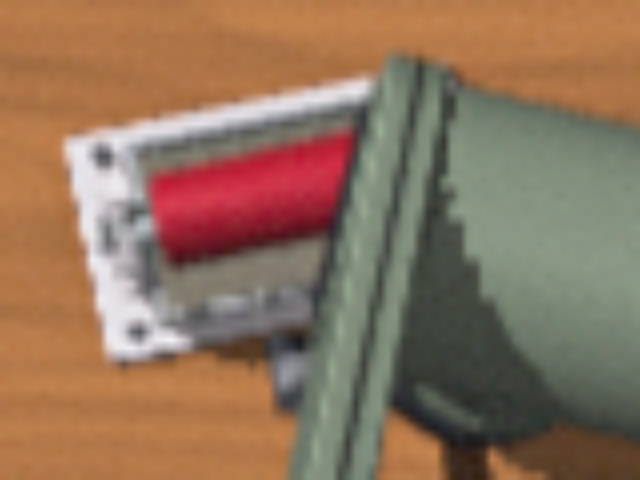

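```bash
cat >> h.py <<'E'
def rollz(n,im,d,zmax=90,ctr=None,sx=None,sy=None):
    ctr=SM if ctr is None else ctr;sx=SX if sx is None else sx;sy=SY if sy is None else sy
    C=cloud(n,d);hs=cv2.cvtColor(im,cv2.COLOR_RGB2HSV)
    q=(hs[...,1]>130)&((hs[...,0]>170)|(hs[...,0]<6))&(np.hypot(C[...,0]-ctr[0],C[...,1]-ctr[1])<70)&(C[...,2]>30)&(C[...,2]<zmax)
    X=C[q];x=(X[:,:2]-ctr)@sx;y=(X[:,:2]-ctr)@sy
    out=[]
    for lo in range(-38,40,12):
        k=(y>=lo)&(y<lo+12)
        out.append((lo+6,k.sum(),np.round(np.percentile(X[k][:,2],92),1) if k.sum()>4 else None))
    print(n,out);return X,x,y
E
python3 - <<'E'
from h import *
for k in("0","5"):
    for n in P:
        D=np.load(n+k+".npz");rollz(n,D["im"],D["d"])
W=lambda x,y,z:np.array([*(SM+SX*x+SY*y),z])
print(proj("scene",[W(0,-63,45+14),W(0,-58,45+12.7),W(0,-65,60),W(-5,-65,60),W(5,-65,60)]).round(1))
E
```

```text
scene [(-32, np.int64(58), np.float64(63.0)), (-20, np.int64(38), np.float64(62.8)), (-8, np.int64(41), np.float64(62.6)), (4, np.int64(39), np.float64(64.3)), (16, np.int64(36), np.float64(62.5)), (28, np.int64(33), np.float64(62.9)), (40, np.int64(4), None)]
top [(-32, np.int64(38), np.float64(62.9)), (-20, np.int64(49), np.float64(62.1)), (-8, np.int64(51), np.float64(63.6)), (4, np.int64(50), np.float64(62.5)), (16, np.int64(48), np.float64(63.3)), (28, np.int64(51), np.float64(63.8)), (40, np.int64(8), np.float64(61.0))]
scene [(-32, np.int64(46), np.float64(74.2)), (-20, np.int64(34), np.float64(75.6)), (-8, np.int64(37), np.float64(70.9)), (4, np.int64(34), np.float64(69.8)), (16, np.int64(34), np.float64(69.3)), (28, np.int64(34), np.float64(67.0)), (40, np.int64(9), np.float64(64.6))]
top [(-32, np.int64(2), None), (-20, np.int64(37), np.float64(73.6)), (-8, np.int64(51), np.float64(72.1)), (4, np.int64(51), np.float64(70.3)), (16, np.int64(50), np.float64(67.8)), (28, np.int64(52), np.float64(67.4)), (40, np.int64(22), np.float64(65.6))]
[[306.7 231.2]
 [307.4 230. ]
 [306.4 231.5]
 [304.7 231. ]
 [308.2 232. ]]
```

Run:
```python
from h import *
# axis pixel line of roller in scene/top, before vs after: edges-midpoint by fit of red pixels projected onto plane z of axis
for n in P:
    for k,zf in(("0",lambda y:45+0*y),("5",lambda y:45+(57-y)*.125)):
        D=np.load(n+k+".npz");hs=cv2.cvtColor(D["im"],cv2.COLOR_RGB2HSV)
        C=cloud(n,D["d"]);q=(hs[...,1]>120)&((hs[...,0]>168)|(hs[...,0]<8))&(np.hypot(C[...,0]-SM[0],C[...,1]-SM[1])<75)&(C[...,2]>25)&(C[...,2]<90)
        p=pix(q);y=np.zeros(len(p))
        for _ in range(4):
            o,d=ray(n,p);X=o+d*((zf(y)+8-o[2])/d[:,2])[:,None];y=(X[:,:2]-SM)@SY
        x=(X[:,:2]-SM)@SX
        r=[]
        for lo in(-30,-18,-6,6,18):
            s=(y>lo)&(y<lo+12);r.append("%d:%.1f(%.0f)"%(lo+6,(x[s].min()+x[s].max())/2 if s.any() else 0,np.ptp(x[s]) if s.any() else 0))
        print(n,k,r)
```

```text
scene 0 ['-24:3.6(30)', '-12:3.9(30)', '0:3.8(31)', '12:4.4(32)', '24:3.0(30)']
scene 5 ['-24:3.1(31)', '-12:3.9(30)', '0:4.6(31)', '12:4.6(31)', '24:4.0(30)']
top 0 ['-24:-0.2(30)', '-12:-0.4(31)', '0:-0.1(30)', '12:-0.1(30)', '24:-0.0(30)']
top 5 ['-24:3.2(25)', '-12:0.1(30)', '0:0.6(30)', '12:0.3(30)', '24:0.1(31)']
```

Run:
```python
from h import *
np.set_printoptions(precision=2,suppress=True)
b=np.load("F0.npy");F0,T0=b[:3],b[3:]
for y in(-46,-47.5,-49,-50.5,-52,-53.5):
    r=ctrl.move_l(fork(0,y,59),vel=20,threshold=6)
    X,F,T,t=avg(3);print("y%.1f"%y,r,fk(X),F-F0,T-T0,"%.2f"%t)
    if y<-48.5 and -(F-F0)[1]<1.5:break
im,d=optics.grab_frame("scene");np.savez("scene6.npz",im=im,d=d);rollz("scene",im,d)
cv2.imwrite("pics/rel.png",cv2.resize(im[205:265,270:340,::-1],None,fx=8,fy=8,interpolation=cv2.INTER_CUBIC))
```

```text
y-46.0 False [  0.41 -47.26  59.28] [-0.52 -7.13 -1.27] [-1.17 -0.19 -0.48] 22.47
y-47.5 False [  0.28 -48.44  59.19] [-0.33 -6.65 -0.43] [-1.02 -0.14 -0.43] 22.77
y-49.0 False [  0.11 -49.63  59.06] [-0.04 -5.87 -0.69] [-0.89 -0.16 -0.36] 23.07
y-50.5 False [ -0.03 -50.81  58.95] [-0.15 -5.29 -0.98] [-0.84 -0.13 -0.31] 23.37
y-52.0 False [ -0.07 -52.01  58.94] [-0.3  -4.81 -0.81] [-0.68 -0.07 -0.26] 23.67
y-53.5 False [ -0.36 -52.8   58.74] [-0.39 -0.62 -1.51] [-0.16  0.03 -0.04] 23.97
scene [(-32, np.int64(54), np.float64(69.7)), (-20, np.int64(34), np.float64(71.0)), (-8, np.int64(36), np.float64(69.3)), (4, np.int64(36), np.float64(68.0)), (16, np.int64(39), np.float64(67.0)), (28, np.int64(28), np.float64(65.1)), (40, np.int64(12), np.float64(63.6))]
```

View pics/rel.png

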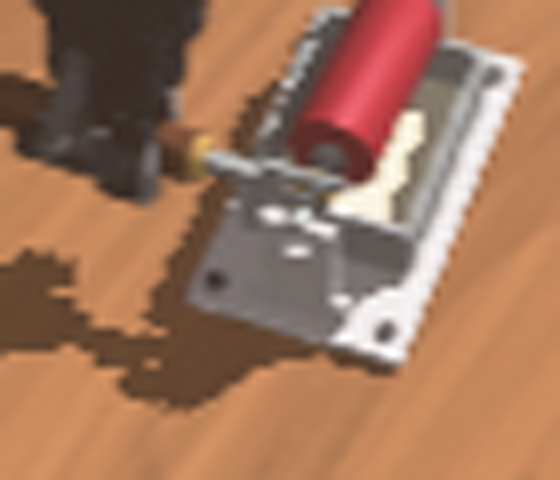

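The spring's now extended with the tip over the bridge, and the side force fell smoothly over 6 mm to about zero. I'll lower onto the bridge, centre the slot on the pin and withdraw.

Run:
```python
from h import *
np.set_printoptions(precision=2,suppress=True)
b=np.load("F0.npy");F0,T0=b[:3],b[3:]
ctrl.move_l(fork(0,-55,57.3),vel=20,threshold=5);X,F,T,t=avg(4);print(fk(X),F-F0,"%.2f"%t)
ctrl.move_l(fork(0,-56.5,55.6),vel=20,threshold=5);X,F,T,t=avg(4);print(fk(X),F-F0,"%.2f"%t)
im,d=optics.grab_frame("scene");np.savez("scene7.npz",im=im,d=d);rollz("scene",im,d)
print(ctrl.move_l(fork(-10,-56.5,55.6),vel=40,threshold=3));X,F,T,t=avg(4);print(fk(X),F-F0,"%.2f"%t)
```

```text
[  0.01 -54.8   57.28] [0.19 0.7  0.  ] 24.35
[ -0.04 -56.53  55.54] [-0.28  0.57 -0.33] 24.68
scene [(-32, np.int64(51), np.float64(69.3)), (-20, np.int64(36), np.float64(69.6)), (-8, np.int64(39), np.float64(67.8)), (4, np.int64(36), np.float64(67.7)), (16, np.int64(35), np.float64(66.4)), (28, np.int64(33), np.float64(65.0)), (40, np.int64(11), np.float64(62.7))]
False
[-10.14 -56.52  55.65] [-0.22  0.44 -0.46] 25.20
```

Run:
```python
from h import *
np.set_printoptions(precision=2,suppress=True)
print(ctrl.move_l(fork(-50,-56.5,55.6),vel=100,threshold=4))
im,d=optics.grab_frame("scene");np.savez("scene8.npz",im=im,d=d);rollz("scene",im,d);st()
cv2.imwrite("pics/out.png",cv2.resize(im[205:265,270:340,::-1],None,fx=8,fy=8,interpolation=cv2.INTER_CUBIC))
```

```text
False
scene [(-32, np.int64(52), np.float64(69.9)), (-20, np.int64(40), np.float64(69.8)), (-8, np.int64(37), np.float64(69.7)), (4, np.int64(35), np.float64(67.4)), (16, np.int64(36), np.float64(67.0)), (28, np.int64(34), np.float64(65.3)), (40, np.int64(9), np.float64(63.2))]
 t25.80 pos [471.16 -51.14  29.5 ] F [ 1.48 -0.7   0.27] T [-0.01  0.   -0.  ] w12.5
```

View pics/out.png

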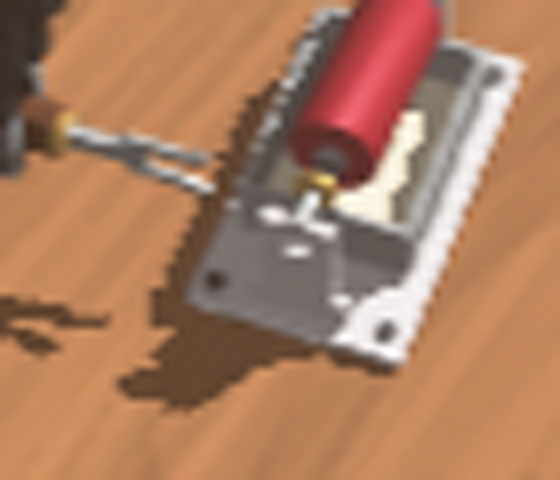

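The pin lies on the bridge between the cheeks (bright pin at crop (308,203)), and the fork is clear. Before laying the lever back I'll check whether it turned in the grip.

Run:
```python
from h import *
np.set_printoptions(precision=1,suppress=True)
P3=[476.69,-53.12,19.49];P8=[471.16,-51.14,29.5]
W=lambda x,y,z:np.array([*(SM+SX*x+SY*y),z])
for k,p in(("3",P3),("8",P8)):
    f=fk(p);print(k,"tip up/low pred",proj("scene",[W(f[0]+14,f[1],f[2]+9),W(f[0]+14,f[1],f[2]-9),W(f[0]-38,f[1],f[2])]))
    D=np.load("scene"+k+".npz");C=cloud("scene",D["d"]);e=np.stack([(C[...,:2]-SM)@SX-f[0],(C[...,:2]-SM)@SY-f[1],C[...,2]-f[2]],-1)
    q=(e[...,0]>-40)&(e[...,0]<22)&(abs(e[...,1])<14)&(abs(e[...,2])<14);E=e[q]
    print(q.sum(),"yaw",np.degrees(np.polyfit(E[:,0],E[:,1],1)),"z",np.polyfit(E[:,0],E[:,2],1), "ymed back/front",np.median(E[E[:,0]<-15,1]),np.median(E[E[:,0]>-5,1]),"z",np.median(E[E[:,0]<-15,2]),np.median(E[E[:,0]>-5,2]),"max",E[:,0].max())
```

```text
3 tip up/low pred [[296.8 228.1]
 [297.  231.7]
 [279.5 224.7]]
83 yaw [  3.2 -20.6] z [-0.1  1.2] ymed back/front -2.6335730834954028 0.22118278385491408 z 2.6428539629389007 0.78256312724994 max 14.685007325678885
8 tip up/low pred [[295.4 224.6]
 [295.6 228.3]
 [278.  221.2]]
80 yaw [  3.2 -28.4] z [-0.1  1.3] ymed back/front -1.9513886308838302 -0.45285681202168604 z 3.6508088963299095 5.901763221074013 max 15.512630127385812
```

Run:
```python
from h import *
R=Rt(15.7);g=[477.5,-234.5]
ctrl.move_l(fork(-60,-56.5,80),vel=150)
ctrl.move_ptp([*g,62],R);ctrl.hold(.2);st()
ctrl.move_l([*g,22],rot=R,vel=80,threshold=6);s=st()
print(ctrl.move_l([*g,12.8],vel=25,threshold=3));ctrl.hold(.1);s=st()
for n in P:
    im,d=optics.grab_frame(n);np.savez(n+"9.npz",im=im,d=d)
a=np.load("top9.npz")["im"][185:265,400:480,::-1];b=np.load("scene9.npz")["im"][225:305,190:270,::-1]
cv2.imwrite("pics/back.png",np.hstack([cv2.resize(a,(400,400)),cv2.resize(b,(400,400))]))
```

```text
t27.08 pos [ 477.26 -232.43   61.52] F [-0.34 -0.19 -1.46] T [-0.019  0.075 -0.039] w12.1
 t27.73 pos [ 477.41 -234.51   21.69] F [ 0.23  0.27 -0.96] T [ 0.002 -0.029 -0.043] w12.4
True
 t28.22 pos [ 477.96 -234.87   13.9 ] F [-0.56  0.87  4.86] T [ 0.006  0.084 -0.005] w12.2
```

View pics/back.png

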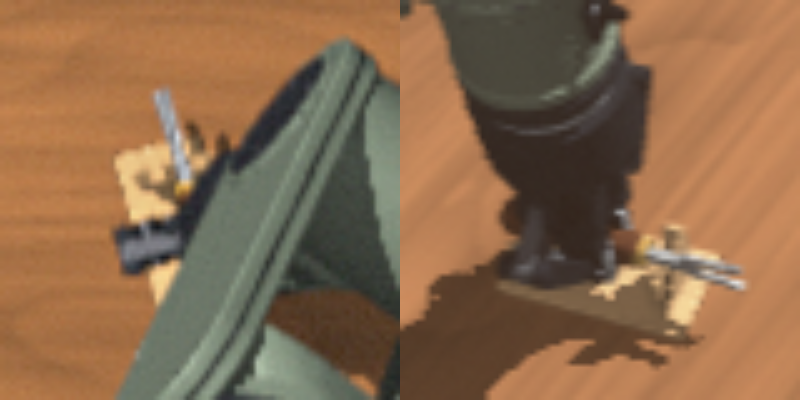

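It seated at the same height as when picked up (TCP z 13.9, with contact). I'll release and verify.

Run:
```python
from h import *
ctrl.gripper_to(40);st()
ctrl.move_l([477.5,-234.5,70],vel=120);s=st()
ctrl.move_l([440,-100,110],vel=250)
for n in P:
    im,d=optics.grab_frame(n);np.savez(n+"10.npz",im=im,d=d)
im=np.load("scene10.npz");rollz("scene",im["im"],im["d"]);im=np.load("top10.npz");rollz("top",im["im"],im["d"])
a=np.load("top10.npz")["im"][185:265,400:480,::-1];b=np.load("scene10.npz")["im"][185:305,190:350,::-1]
cv2.imwrite("pics/rested.png",np.hstack([cv2.resize(a,(300,300)),cv2.resize(b,(400,300))]))
st()
```

```text
t28.70 pos [ 476.67 -233.93   12.47] F [ 1.02 -0.96 -0.42] T [-0.015 -0.     0.004] w39.8
 t29.32 pos [ 477.2  -234.27   69.76] F [-0.69  0.71 -0.28] T [-0.018 -0.011 -0.057] w40.3
scene [(-32, np.int64(54), np.float64(69.0)), (-20, np.int64(34), np.float64(69.7)), (-8, np.int64(40), np.float64(68.9)), (4, np.int64(34), np.float64(67.4)), (16, np.int64(37), np.float64(67.7)), (28, np.int64(34), np.float64(65.1)), (40, np.int64(10), np.float64(64.6))]
top [(-32, np.int64(26), np.float64(72.6)), (-20, np.int64(50), np.float64(69.7)), (-8, np.int64(51), np.float64(68.7)), (4, np.int64(51), np.float64(67.4)), (16, np.int64(52), np.float64(67.2)), (28, np.int64(49), np.float64(65.3)), (40, np.int64(19), np.float64(63.7))]
 t30.16 pos [ 440.29 -101.11  109.6 ] F [-0.52 -0.27 -0.87] T [-0.034 -0.04  -0.029] w40.1
```

View pics/rested.png

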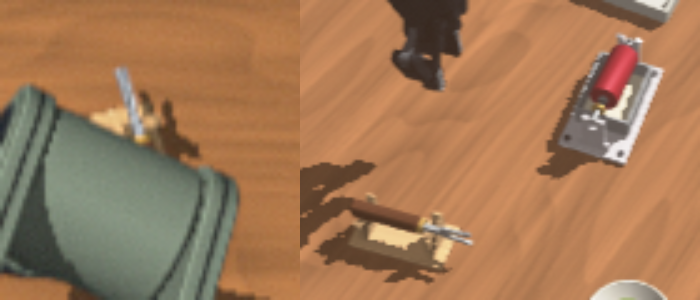

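The lever lies in its notches and the roller still rests on bridge and slot, tilted about 5.5° with its centre at z≈50. I'll grasp it with the tool tilted to match, so it will be level when the tool is vertical.

```bash
cat >> h.py <<'E'
def Rr(yaw,th,sgn=1):
    a=np.radians(yaw);sx=np.array([np.cos(a),np.sin(a),0]);sy=np.array([-np.sin(a),np.cos(a),0]);t=np.radians(th)
    z=-(sy*np.sin(t)+np.array([0,0,1])*np.cos(t));y=sgn*sx;return np.c_[np.cross(y,z),y,z]
E
python3 - <<'E'
from h import *
np.set_printoptions(precision=2,suppress=True)
print(sensors.read_state()["q"])
for sg in(1,-1):
    R=Rr(YAW,5.5,sg);C=np.array([*SM,50.]);print(sg,ctrl.solve_ik(tcp(C-4*R[:,2],R),R))
    R=Rr(7.46,0,sg);print(ctrl.solve_ik(tcp(np.array([482.5,233.5,31.]),R),R))
E
```

```text
[-0.42  0.08  1.94 -0.    1.12  0.88]
1 [-0.05  0.42  1.72 -0.11  0.98 -0.21]
[ 0.29  0.41  1.79 -0.    0.94  0.16]
-1 None
None
```

Run:
```python
from h import *
R=Rr(YAW,5.5);C=np.array([*SM,50.]);p=tcp(C-4*R[:,2],R)
ctrl.gripper_to(60,force=30)
ctrl.move_ptp(p-70*R[:,2],R);ctrl.hold(.1);st()
ctrl.move_l(p-25*R[:,2],rot=R,vel=120)
print(ctrl.move_l(p,vel=60,threshold=5));ctrl.hold(.15);s=st();print((s["eef_pos"]-p).round(2))
im,d=optics.grab_frame("scene");cv2.imwrite("pics/rg.png",cv2.resize(im[180:270,260:360,::-1],None,fx=6,fy=6,interpolation=cv2.INTER_CUBIC))
```

```text
t31.62 pos [565.64  32.36  96.84] F [ 0.34 -0.09 -0.63] T [0.013 0.031 0.006] w59.8
False
 t32.86 pos [567.85  26.66  27.42] F [-0.06 -0.59  0.08] T [0.089 0.075 0.015] w59.9
[0.36 0.01 0.31]
```

View pics/rg.png

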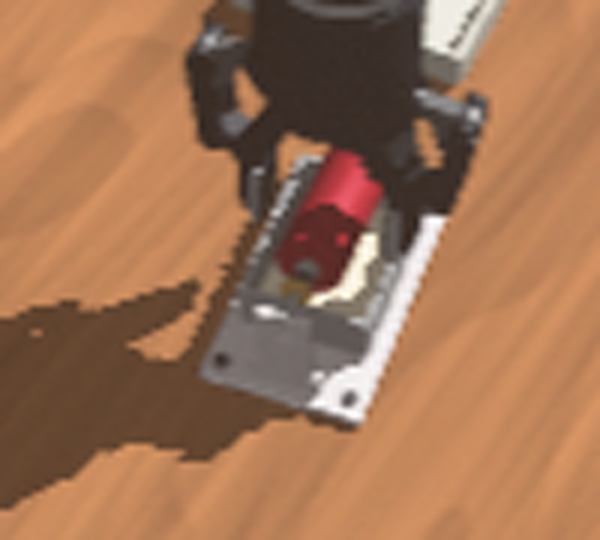

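The fingers straddle the roller symmetrically (crop (260,190) and (400,215)) and touch nothing. I'll close gently and lift.

Run:
```python
from h import *
R=Rr(YAW,5.5);C=np.array([*SM,50.]);p=tcp(C-4*R[:,2],R)
ctrl.gripper_to(25,force=30);s=st("closed");print((s["eef_pos"]-p).round(2))
print(ctrl.move_l(p+[0,0,6],vel=25,threshold=8));st()
print(ctrl.move_l(p+[0,0,25],vel=40,threshold=8));st()
ctrl.move_l(p+[0,0,70],vel=100);ctrl.hold(.1);st()
for n in P:
    im,d=optics.grab_frame(n);np.savez(n+"11.npz",im=im,d=d)
a=np.load("scene11.npz")["im"][160:250,270:370,::-1];b=np.load("top11.npz")["im"][160:235,300:400,::-1]
cv2.imwrite("pics/rl.png",np.vstack([cv2.resize(a,(500,300)),cv2.resize(b,(500,300))]))
```

```text
closed t33.26 pos [569.06  26.79  27.86] F [3.57 0.75 0.33] T [ 0.227 -0.517  0.098] w33.1
[1.58 0.14 0.75]
False
 t33.65 pos [568.49  26.78  33.33] F [ 4.71  1.57 -2.13] T [ 0.27  -0.848 -0.202] w32.9
False
 t34.27 pos [566.7   26.59  51.79] F [-0.36 -0.46 -1.49] T [ 0.037  0.046 -0.013] w32.6
 t34.98 pos [566.55  26.71  96.12] F [ 0.75  0.3  -1.8 ] T [ 0.091 -0.017 -0.055] w33.0
```

View pics/rl.png

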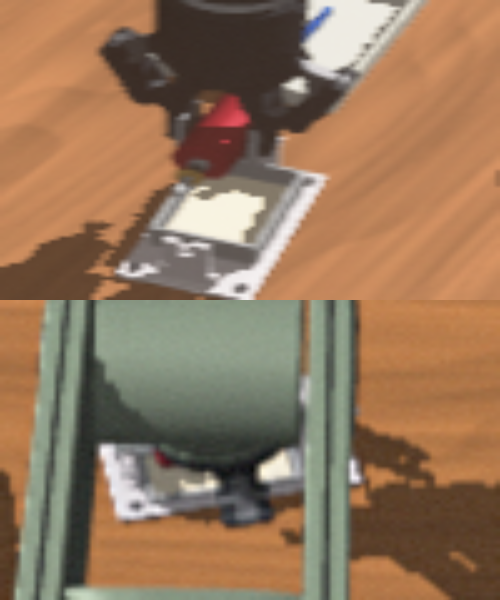

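The roller's clear of the stand, held, with Fz showing its ~1.8 N weight. While closing, the contact showed it about 1.3 mm farther +x than the top camera said, so I'll place at the mean of the two cameras' tray positions.

Run:
```python
from h import *
np.set_printoptions(precision=2,suppress=True)
R=Rr(7.46,0);T=np.array([483.6,232.8,31.]);p=tcp(T,R)
ctrl.move_l(p+[0,0,75],rot=R,vel=180);ctrl.hold(.1);st()
ctrl.move_l(p+[0,0,30],vel=100);ctrl.hold(.1);s=st();print((s["eef_pos"]-p))
for n in P:
    im,d=optics.grab_frame(n);np.savez(n+"12.npz",im=im,d=d)
a=np.load("scene12.npz")["im"][120:210,280:380,::-1];b=np.load("top12.npz")["im"][180:270,220:320,::-1]
cv2.imwrite("pics/tr.png",np.hstack([cv2.resize(a,(400,360)),cv2.resize(b,(400,360))]))
```

```text
t36.57 pos [484.11 232.13  79.12] F [-0.97 -0.33 -1.41] T [-0.01  0.   -0.07] w33.1
 t37.27 pos [484.48 233.02  34.8 ] F [ 0.86 -0.1  -1.43] T [-0.    0.02  0.02] w33.2
[ 0.88  0.22 30.8 ]
```

View pics/tr.png

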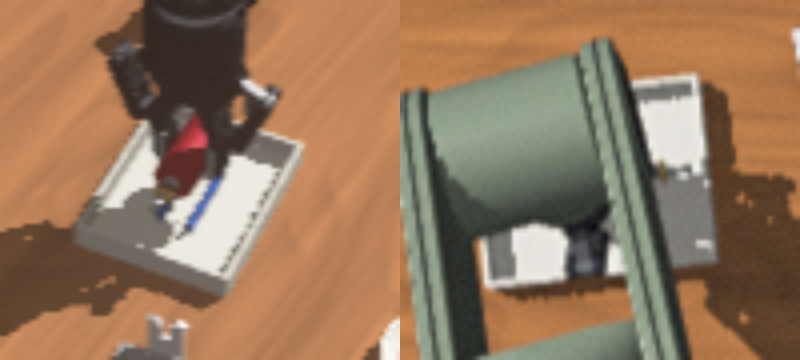

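Run:
```python
from h import *
np.set_printoptions(precision=2,suppress=True)
c=[490.8,181.8,57.8];print(proj("top",c),proj("scene",c))
for n in P:
    D=np.load(n+"12.npz");hs=cv2.cvtColor(D["im"],cv2.COLOR_RGB2HSV);C=cloud(n,D["d"])
    q=(np.hypot(C[...,0]-490,C[...,1]-181)<25)&(C[...,2]>40)&(hs[...,0]>10)&(hs[...,0]<32)&(hs[...,1]>100);print(n,q.sum(),pix(q).mean(0),C[q].mean(0))
    r=(np.hypot(C[...,0]-483,C[...,1]-233)<70)&(C[...,2]>40)&(C[...,2]<90)&(hs[...,1]>130)&((hs[...,0]>170)|(hs[...,0]<6))
    X=C[r];y=(X[:,:2]-[483.6,232.8])@[-.13,.9915];print(r.sum(),[(lo,np.percentile(X[(y>lo)&(y<lo+10)][:,2],90)) for lo in range(-40,40,10) if ((y>lo)&(y<lo+10)).sum()>4])
```

```text
[[285.93 221.29]] [[320.49 169.04]]
scene 10 [321.  167.9] [491.28 183.89  61.3 ]
131 [(-40, np.float64(73.10001498632167)), (-30, np.float64(75.1292662245707)), (-20, np.float64(75.00336486757942)), (-10, np.float64(74.28934001485193)), (0, np.float64(74.18147421683848)), (10, np.float64(73.24793035021216))]
top 4 [285.  222.5] [487.1  183.71  64.7 ]
0 []
```

The roller's level above the ribs: collar seen at (285,222) in top and (321,168) in scene, within about 1 px of prediction. Lowering gently.

Run:
```python
from h import *
np.set_printoptions(precision=2,suppress=True)
R=Rr(7.46,0);T=np.array([483.6,232.8,31.]);p=tcp(T,R)
ctrl.move_l(p+[0,0,7],vel=60);X,F0,T0,t=avg(4);print(X-p,F0)
print(ctrl.move_l(p+[0,0,-3],vel=12,threshold=2.5));X,F,T1,t=avg(4);print(X-p,F-F0,T1-T0,t)
im,d=optics.grab_frame("scene");cv2.imwrite("pics/dn.png",cv2.resize(im[120:210,280:380,::-1],None,fx=6,fy=6,interpolation=cv2.INTER_CUBIC))
```

```text
[-0.14 -0.04  6.69] [-0.24 -0.16 -1.92]
True
[0.63 0.13 1.25] [ 2.08 -0.11  4.2 ] [ 0.14 -0.25 -0.02] 38.5833
```

View pics/dn.png

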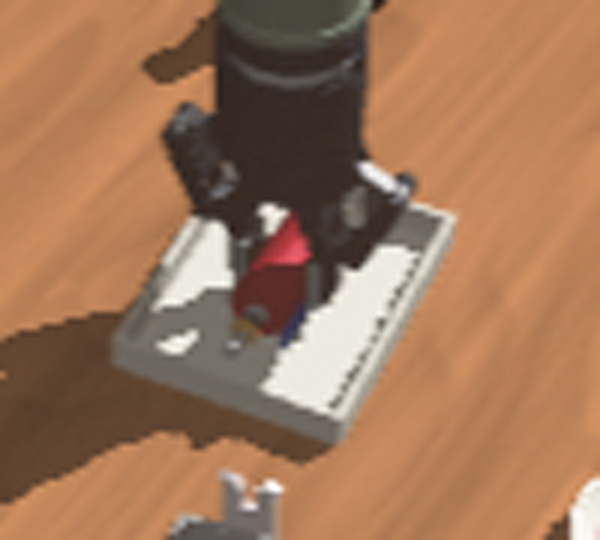

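Contact came first on the −x rib (Fx +2 N). I'll shift 1.2 mm toward +x, settle onto both ribs, then release.

Run:
```python
from h import *
np.set_printoptions(precision=2,suppress=True)
R=Rr(7.46,0);T=np.array([483.6,232.8,31.]);p=tcp(T,R);sx=np.array([.9915,.13,0])
ctrl.move_l(p+[0,0,1.2]+1.0*sx,vel=10);X,F,T1,t=avg(4);print(X-p,F,t)
r=ctrl.move_l(p+[0,0,0]+1.5*sx,vel=8,threshold=2.5);X,F,T1,t=avg(4);print(r,X-p,F,t)
```

```text
[0.73 0.11 1.14] [0.09 0.15 2.6 ] 39.0667
True [1.07 0.09 0.74] [-0.74 -0.16  4.14] 39.3417
```

Run:
```python
from h import *
np.set_printoptions(precision=2,suppress=True)
R=Rr(7.46,0);s=sensors.read_state();p=s["eef_pos"]
ctrl.gripper_to(37);st();ctrl.gripper_to(48);st()
print(ctrl.move_l(p+[0,0,40],rot=R,vel=60,threshold=6));st()
ctrl.move_l(p+[0,0,100],vel=120)
ctrl.move_ptp([380,-60,190],Rt(0));ctrl.hold(.3);st()
for n in P:
    im,d=optics.grab_frame(n);np.savez(n+"13.npz",im=im,d=d);cv2.imwrite(f"pics/{n}_end.png",im[:,:,::-1])
a=np.load("scene13.npz")["im"][120:210,280:380,::-1];b=np.load("top13.npz")["im"][180:270,220:320,::-1]
cv2.imwrite("pics/fin.png",np.hstack([cv2.resize(a,(400,360),interpolation=2),cv2.resize(b,(400,360),interpolation=2)]))
for n in P:
    D=np.load(n+"13.npz");C=cloud(n,D["d"]);hs=cv2.cvtColor(D["im"],cv2.COLOR_RGB2HSV)
    r=(np.hypot(C[...,0]-484,C[...,1]-233)<70)&(C[...,2]>18)&(C[...,2]<90)&(hs[...,1]>130)&((hs[...,0]>170)|(hs[...,0]<6))
    X=plane(n,pix(r),35);w,v=np.linalg.eigh(np.cov(X[:,:2].T));print(n,r.sum(),X.mean(0),np.degrees(np.arctan2(v[1,1],v[0,1]))%180,np.ptp((X[:,:2]-X[:,:2].mean(0))@v,axis=0))
    Z=C[r];y=(Z[:,:2]-[484,233])@[-.13,.9915];print([(lo,round(np.percentile(Z[(y>lo)&(y<lo+12)][:,2],92),1)) for lo in range(-36,36,12) if ((y>lo)&(y<lo+12)).sum()>4])
```

```text
t39.56 pos [484.1  232.78   3.99] F [ 0.69 -0.27  0.44] T [-0.03  0.03  0.03] w37.2
 t39.83 pos [484.69 232.96   4.42] F [ 0.77  0.29 -0.23] T [-0.02 -0.01  0.02] w47.9
False
 t40.64 pos [484.43 232.83  44.65] F [0.43 0.88 0.55] T [-0.   -0.   -0.03] w48.1
 t42.82 pos [380.18 -59.52 189.8 ] F [-0.55 -0.35  0.66] T [-0.01  0.04 -0.02] w47.8
scene 179 [487.31 232.46  35.  ] 99.14931668432352 [32.56 89.2 ]
[(-36, np.float64(44.5)), (-24, np.float64(45.6)), (-12, np.float64(45.1)), (0, np.float64(44.0)), (12, np.float64(45.9)), (24, np.float64(45.3))]
top 280 [482.18 233.51  35.  ] 98.18726820403857 [29.79 71.87]
[(-36, np.float64(45.0)), (-24, np.float64(45.1)), (-12, np.float64(45.2)), (0, np.float64(45.1)), (12, np.float64(44.2)), (24, np.float64(43.9))]
```

View pics/fin.png

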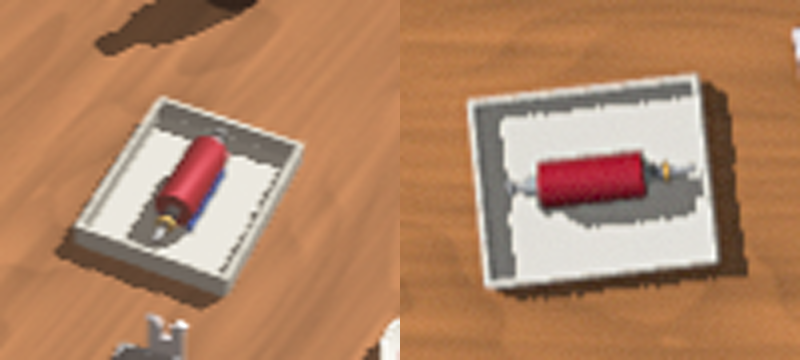

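View pics/scene_end.png

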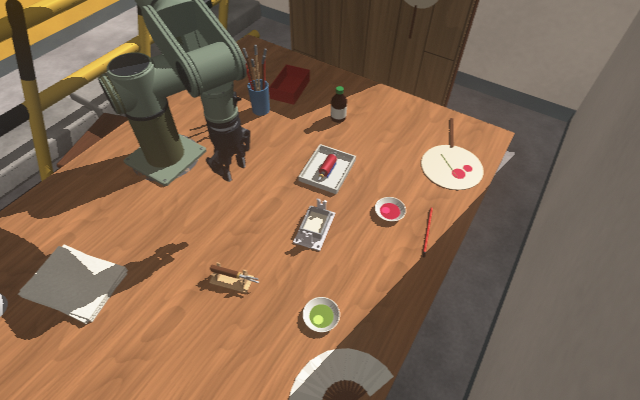

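The roller lies level between both ribs: its top is at about 45 mm along the whole length, its axis is 98.2° against 97.5° for the ribs, and its top-view centre is (482.2, 233.5) against (481.9, 234.0). The lever is on its rest (scene (233,278)) and the dishes and bottle are where they were. Handing in.

Run:
```python
from h import *
st();ctrl.finish_job();st()
```

```text
t42.92 pos [380.09 -59.67 189.86] F [-0.37 -0.36  0.35] T [-0.033 -0.005 -0.008] w47.7
the job is handed in; nothing more can be done
the job is handed in; nothing more can be done
```

The roller is out of its stand and lying on both ribs of the wash tray, the lever is back on its rest, and the job was handed in at about 43 s.

**What I did**
1. Straddled the spring pin with the fork and pressed the collar about 5 mm into the spring. The peak was about 8 N, short of the hard stop.
2. Lifted that end over the ear and let the pin spring out onto the bridge.
3. Laid the lever back on its rest, at the same height as when I picked it up.
4. Lifted the roller out and lowered it onto the ribs, stopping at about 4–6 N of contact.

**Last checks**
- **Roller:** level, with its top at about 45 mm (44 expected) along its length. It lies within 1° of the ribs' direction and within 1 mm of their centre in the top view.
- **Lever, dishes and bottle:** by eye in the last scene picture, the lever is on its rest and the dishes and bottle have not moved.

**What disagreed or failed**
- **Tool length:** my first grasp of the lever closed on air. The fingertips are about 33 mm farther back than `ctrl.tcp_to_tips` says. I measured this by touching the bare board and corrected for it from then on.
- **Cameras:** the two views differ by about 4 mm in x at the tray and about 2 mm at the stand. Contact forces showed the roller 1.3 mm and the tray about 1 mm off my estimates, which I corrected by feel.
- **Grip width:** the gripper read 12.3 mm on the 14 mm handle and 33 mm on the 34 mm roller, but both grips held.

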